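Pass the go-gauge round the bent sample tube

ROBOT

A 6-joint arm with a two-finger parallel gripper is mounted at the origin on a cart in front of the work surface, level with it; the furniture and walls round the work are solid. World frame = base frame: x ahead of the robot, y to its left, z up, the work surface at z = 0. Lengths are in m, angles in rad, forces in N, time in s.
With the tool pointing down it reaches from about 0.4 to 0.825 m from the base axis. Payload 7 kg.
Tool frame: the origin (TCP) lies on the centre line of the jaws, within the pads' length; the fingertips stand 22 mm ahead of it and the grasp point (between the pads) lies 3 mm ahead of it (arm.tcp_to_tips is the distance from the TCP to the fingertips, in m); z points along the fingers, y is the line along which they close (so a half turn about z gives the same grasp; the last joint's range is limited). The gripper opens to 88 mm and grips with 3 to 60 N. Pads are 19 mm wide; open, the fingers measure 130 mm over their backs; the gripper's body (78 mm by 193 mm) begins 47 mm behind the grasp point.
Start: joints at [-0.99, 0.359, 0.012, 0, -1.224, -0.288], TCP at [0.195, -0.646, 0.249] pointing down, gripper open.
Joint ranges: [-3.07, 3.07], [-1.43, 2.12], [-1.02, 1.25], [-3.03, 1.67], [-3.05, -0], [-3.03, 3.03]. Speed limits (rad/s): [2.39, 2.39, 3.01, 3.14, 3.14, 3.14].

INTERFACE

Orientations are given as [roll, pitch, yaw] about the fixed x, y, z axes, in that order (R = Rz(yaw) Ry(pitch) Rx(roll)).
In Python, from station import arm gives the robot as it stands.
- The arm moves only by the tool jog_arm, never from a script. Its argument "targets" is a list of rows, each an object of numbers: "dx", "dy", "dz": the shift along the tool's x, y, z in mm; "rx", "ry", "rz": the turn, a rotation vector about the tool's x, y, z in rad; "gripper": the closure, from 0 (fully open) to 1 (shut). In form: [{"dx": .., "dy": .., "dz": .., "rx": .., "ry": .., "rz": .., "gripper": ..}, ...]. A call has exactly 8 rows; each row is the pose to reach, as a shift and turn from the pose commanded when the call began, along the tool's axes at that moment; what a row does not reach only later rows make up. A row lasts 1/12 s, in which the tool goes at most 41.7 mm and 7.16 degrees, less where a joint would pass 70% of its speed; a pose out of reach is approached as far as the arm can. A call with a gripper value outside its range is refused whole. The fingers move at their own pace and stop on an object; "force" is the grip in N (left out, the last holds). Time passes only in rows, so rows that repeat a pose let the fingers close, or fill a call up. It gives the time, the measured TCP pose, the force, the opening and the grip force at its end, in the units of the state.
- arm.get_state(): the state, without advancing time (a new reading comes with each control period).
- arm.grab_frame(name): name is "side" or "top"; returns a dict with "frame" (420x560x3 uint8, red, green, blue), "z_map" (420x560 float32, m along the optical axis (not along the pixel's ray), 0 where there is no reading), "fx", "fy", "cx", "cy" (pixels), "distortion" ([k1, k2, p1, p2, k3] as OpenCV has them; the pictures are not rectified), "view" (4x4, takes a point from world to camera coordinates). Camera axes: x right, y down, z forward; pixel columns grow to the right and rows downward; lengths in m; the calibration is good to about 2 mm. A picture is of the moment at which its call begins.
- arm.job_done(): hands the job in; it is judged then, once.
The state is a dict: "t": time; "q": joint angles; "qd": joint speeds; "joint_efforts": joint torques, N m; "eef_pos": TCP position; "ee_rot": TCP orientation; "force": force on the tool from outside, world axes, zero at the start; "moment": the same for the moment, N m; "width": finger opening in m; "gripper_force": force on a finger pad.
Only numpy, scipy, OpenCV 4.12 (cv2) and the standard library are available. Lean on these libraries where they do the work, as an engineer would, in place of code of your own. Each camera call takes 0.05 s, during which the arm holds its last target. There are 200 camera calls.

TASK

Check the bent tube on the stand with the brass go-gauge: pick the gauge up, thread its bore over the tube's free end, slide it gently round the bend, turning it with the tube, and press it lightly home against the red stop collar at the far end, then let go and leave it hanging there. The tube was bent by hand, so feel your way and keep the gauge from bearing hard on it (15 N is too much); leave the micrometer, the loupe, the dropper bottle and the white connector load where they are.

Things in the scene. Friction and masses are not known exactly. Their poses are not given: they have to be found in the camera images.
- gauge_bore (a point): Centre of the bore of the loose brass go-gauge (green top), an upright block on the worktop: 30 mm in its x (grip across these flat sides), 24 mm in y, 46 mm tall (z up), about 0.16 kg. The 16 mm bore runs along y right through, its centre 30 mm above the underside, midway in x and y. Both ends alike: either may go first. Released on the tube it hangs upright.
- tube_mouth (a point): Tip of the free, round-nosed end of the rigid steel tube (12 mm diameter), on its centreline, 125 mm above the worktop. x is level and points along the tube in the direction of travel, into the bend; z up; y left of travel. The first 45 mm from here are straight and level.
- bend_start (a point): Start of the bend on the centreline, 45 mm past the tip; axes as tube_mouth. From here nominally a level arc, centreline radius 120 mm, 75 degrees to the right (clockwise from above). Bent by hand: between its ends the true centreline strays, most at the middle, up to 8 mm up or down (differs every time; slope up to 9 degrees) and up to 8 mm sideways; this is not measured.
- stop_collar: Red stop collar on the tube's far end, 26 mm diameter, 10 mm thick. Origin at the centre of its near face, on the centreline, 125 mm above the worktop. x is level, along the tube in the direction of travel (into the collar); z up. The last 40 mm of tube before it are straight and level. Gauge home: bore centre 12 mm before this face. Behind it a 26 mm clamp block on a post.
- bend_stand: The stand, fixed to the worktop: grey base plate 90 x 300 x 14 mm, post at its right end, holding the tube at its far end only. Origin on the worktop, below the middle of the straight line from the start to the end of the arc; that line runs along its y (travel towards -y), the arc bulges towards its +x. z up.
- micrometer: outside micrometer lying flat, about 52 x 124 x 17 mm, dark frame; bystander, leave alone. Origin at the centre of its underside.
- loupe: black stand loupe, upright barrel 38 mm wide and 43 mm tall; bystander, leave alone. Origin at the centre of its underside.
- oil_dropper: brown dropper bottle, 33 mm wide and 102 mm tall; bystander, leave alone. Origin at the centre of its underside.
- rf_load: white round connector load, 34 mm wide and 32 mm tall; bystander, leave alone. Origin at the centre of its underside.
There are look-alikes about, which are no part of the job. What is shaped like the part that bears gauge_bore but pink is not meant.

How it is judged:
On the way, in this order (a step that is already met when the one before it is completed fails the run):
1. the gauge is threaded on the straight lead-in: bore centre 14 to 45 mm past the tip of the tube, within 5 mm of its line (x of gauge_bore in the frame of tube_mouth between 0.014 and 0.045 m and y of gauge_bore in the frame of tube_mouth between -0.005 and 0.005 m and z of gauge_bore in the frame of tube_mouth between -0.005 and 0.005 m), for 0.1 s.
2. the gauge has come round the bend and is pressed against the stop collar with at least 2 N (x of gauge_bore in the frame of stop_collar between -0.015 and -0.009 m and y of gauge_bore in the frame of stop_collar between -0.004 and 0.004 m and z of gauge_bore in the frame of stop_collar between -0.004 and 0.004 m and contact force between go_gauge and stop_collar above 2 N), for 0.1 s.
At the end, for the whole second after the job is handed in: The gauge hangs on the tube at rest, released, home against the stop collar: its bore centre 9 to 15 mm before the collar's face and within 4 mm of the tube's line, bore within 15 degrees of the tube's direction, upright within 17 degrees (x of gauge_bore in the frame of stop_collar between -0.015 and -0.009 m and y of gauge_bore in the frame of stop_collar between -0.004 and 0.004 m and z of gauge_bore in the frame of stop_collar between -0.004 and 0.004 m and angle between the y axis of gauge_bore and the x axis of stop_collar, either way round below 0.26 rad and angle between gauge_bore's own z axis and vertical below 0.3 rad and linear speed of go_gauge below 0.02 m/s); the robot touches nothing.
It fails at once if the gauge bears on the tube, collar or stand with more than 15 N (contact force between go_gauge and bend_stand above 15 N).
It fails at once if the micrometer is shifted by more than 15 mm (distance of micrometer from where it was at the start of the episode above 0.015 m).
It fails at once if the loupe is shifted by more than 15 mm (distance of loupe from where it was at the start of the episode above 0.015 m).
It fails at once if the dropper bottle is shifted by more than 15 mm (distance of oil_dropper from where it was at the start of the episode above 0.015 m).
It fails at once if the connector load is shifted by more than 15 mm (distance of rf_load from where it was at the start of the episode above 0.015 m).
It also fails if it takes over 72 s, if anything falls off the work surface, if the arm or the gripper's body presses on something with over 40 N, if the wrist force passes 120 N, or if a joint passes its speed limit or range.

## Working session

There is one attempt and no reset: what is moved stays moved. The work goes in short steps, Python scripts to look and compute and a tool call to move; the robot and the scene stay as the last step left them, time stands still between calls to the robot, and variables do not carry over. Pictures are saved under pics/ and viewed, at most 10 in all, crops included, and the job is handed in when it is done.

Besides the shell and the picture viewer there is one more tool, called as name([rows], argument=value, ...), one row to a line, values as JSON. jog_arm: Moves the arm, as the interface text tells. Its arguments: {"type":"object","properties":{"targets":{"type":"array","items":{"type":"object","properties":{"dx":{"type":"number"},"dy":{"type":"number"},"dz":{"type":"number"},"rx":{"type":"number"},"ry":{"type":"number"},"rz":{"type":"number"},"gripper":{"type":"number"}}}},"force":{"type":"number"}},"required":["targets"]}

```bash
mkdir -p pics; ls; python3 - <<'E'
from station import arm
import cv2,numpy as np
for n in ("side","top"):
    f=arm.grab_frame(n); np.savez(f"pics/{n}0.npz",**f)
    cv2.imwrite(f"pics/{n}0.png",cv2.cvtColor(f["frame"],cv2.COLOR_RGB2BGR))
    print(n,f["fx"],f["fy"],f["cx"],f["cy"],f["distortion"],np.round(f["view"],3).tolist())
print(arm.get_state())
E
```

```text
pics
side 464.5746637349667 464.5746637349667 272.74612982873066 212.2966549149 [-0.1536181  0.         0.         0.         0.       ] [[-0.979, -0.202, -0.014, 0.524], [-0.065, 0.377, -0.924, 0.11], [0.192, -0.904, -0.382, 0.975], [0.0, 0.0, 0.0, 1.0]]
top 416.5943141307628 416.5943141307628 277.8258830810902 206.63657120645811 [-0.10485605  0.          0.          0.          0.        ] [[0.021, -1.0, 0.005, 0.056], [-0.997, -0.021, -0.069, 0.512], [0.069, -0.004, -0.998, 0.92], [0.0, 0.0, 0.0, 1.0]]
{'t': 0.1, 'q': array([-9.89899530e-01,  3.59300971e-01,  1.11533310e-02, -2.79511457e-04,
       -1.22411249e+00, -2.88107850e-01]), 'qd': array([-0.00134739, -0.00092274,  0.00109058,  0.00186511,  0.00029672,
       -0.00136351]), 'joint_efforts': array([-2.03228039e-03, -5.84163094e+01,  2.93750238e+01,  7.01557025e+00,
        1.01719241e-02, -5.94124822e-05]), 'eef_pos': array([ 0.19467609, -0.64589435,  0.24773207]), 'ee_rot': array([ 3.14011451e+00, -1.64014101e-04, -2.84889875e+00]), 'force': array([ 0.4555541, -0.1326198, -0.3397475]), 'moment': array([-0.0039263 ,  0.03896871,  0.03007834]), 'gripper_force': 0.0, 'width': 0.08771900440342514}
```

View pics/side0.png

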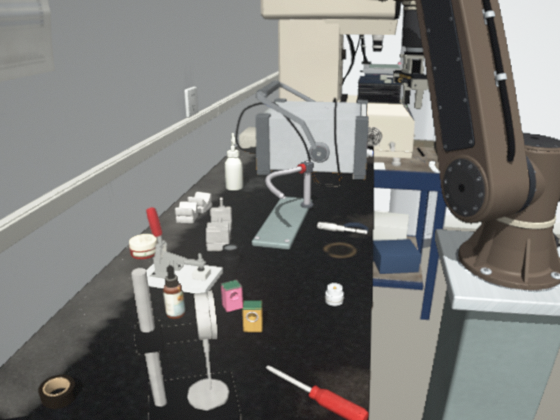

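View pics/top0.png

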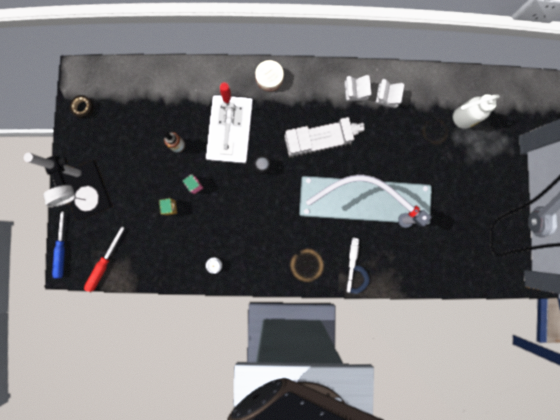

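The side view shows the brass gauge (green top) at (252,317), the pink look-alike at (232,297) and the tube behind. In the top view the gauge is at (167,207), the pink one at (193,184), the tube tip near (308,204) and the red collar near (414,212).

```bash
cat > h.py <<'E'
import numpy as np,cv2
def K(f): return np.array([[f["fx"],0,f["cx"]],[0,f["fy"],f["cy"]],[0,0,1]],float)
def cloud(f):
    h,w=f["z_map"].shape
    u,v=np.meshgrid(np.arange(w),np.arange(h))
    p=cv2.undistortPoints(np.stack([u,v],-1).reshape(-1,1,2).astype(float),K(f),np.array(f["distortion"])).reshape(h,w,2)
    z=f["z_map"].astype(float); c=np.dstack([p*z[...,None],z])
    V=np.array(f["view"]); return (c-V[:3,3])@V[:3,:3]
def proj(f,P):
    V=np.array(f["view"]); return cv2.projectPoints(np.array(P,float),cv2.Rodrigues(V[:3,:3])[0],V[:3,3],K(f),np.array(f["distortion"]))[0][:,0]
E
python3 - <<'E'
from h import *
import glob
T=np.load("pics/top0.npz");S=np.load("pics/side0.npz")
for n,f in(("top",T),("side",S)):
    P=cloud(f);h=cv2.cvtColor(f["frame"],cv2.COLOR_RGB2HSV).astype(int);ok=f["z_map"]>0
    rr=(P[...,0]>.3)&(P[...,0]<.75)&(P[...,1]>-.5)&(P[...,1]<.5)&ok
    g=rr&(h[...,0]>50)&(h[...,0]<90)&(h[...,1]>110)&(P[...,2]>.03)&(P[...,2]<.07)
    br=rr&(h[...,0]>12)&(h[...,0]<28)&(h[...,1]>130)&(P[...,2]<.07)
    for nm,m in(("green",g),("brass",br)):
        k,l,s,c=cv2.connectedComponentsWithStats(m.astype(np.uint8))
        for i in range(1,k):
            if s[i,4]>15: 
                q=P[l==i]; print(n,nm,c[i].round(),s[i,4],np.median(q,0).round(4),q.min(0).round(3),q.max(0).round(3), cv2.minAreaRect(q[:,:2].astype(np.float32)))
    red=rr&((h[...,0]<8)|(h[...,0]>172))&(h[...,1]>150)&(P[...,2]>.1)&(P[...,1]<-.1)
    print(n,"red",P[red].mean(0).round(4),red.sum(),P[red].min(0).round(3),P[red].max(0).round(3))
    t=rr&(P[...,2]>.10)&(P[...,2]<.16)&(P[...,1]<.0)&(P[...,1]>-.35)&(P[...,0]<.62)&(P[...,0]>.4)
    q=P[t]
    for y in np.arange(0,-.35,-.01):
        m=(q[:,1]<=y)&(q[:,1]>y-.01)
        if m.sum()>3: print(n,y.round(3),m.sum(),q[m].mean(0).round(4),q[m,0].min().round(3),q[m,0].max().round(3),np.percentile(q[m,2],90).round(4))
def crop(f,u0,u1,v0,v1,n,s):
    cv2.imwrite(n,cv2.resize(cv2.cvtColor(f["frame"][v0:v1,u0:u1],cv2.COLOR_RGB2BGR),None,fx=s,fy=s,interpolation=cv2.INTER_CUBIC))
a=cv2.resize(T["frame"][160:240,290:445],(775,400),interpolation=cv2.INTER_CUBIC)
cv2.imwrite("pics/c1.png",cv2.cvtColor(a,cv2.COLOR_RGB2BGR))
E
```

```text
top green [190. 183.] 81 [0.559  0.261  0.0457] [0.546 0.248 0.042] [0.57  0.275 0.052] ((0.5574595928192139, 0.26178205013275146), (0.025652173906564713, 0.019129207357764244), 36.86292266845703)
top green [165. 206.] 88 [0.5061 0.3145 0.0464] [0.494 0.305 0.043] [0.518 0.324 0.049] ((0.5058732032775879, 0.3135356307029724), (0.022788921371102333, 0.018889334052801132), 11.216389656066895)
top brass [174. 212.] 27 [0.4936 0.3012 0.0059] [ 0.49   0.3   -0.004] [0.504 0.319 0.036] ((0.4931401312351227, 0.30698201060295105), (0.009555024094879627, 0.022643176838755608), 39.559425354003906)
top red [ 0.4971 -0.2028  0.1335] 39 [ 0.49  -0.212  0.117] [ 0.508 -0.195  0.139]
top 0.0 37 [ 0.5222 -0.005   0.1291] 0.512 0.53 0.1309
top -0.01 38 [ 0.5295 -0.0153  0.1292] 0.52 0.538 0.1317
top -0.02 36 [ 0.5367 -0.0254  0.1293] 0.526 0.547 0.1318
top -0.03 36 [ 0.543  -0.0353  0.1304] 0.533 0.553 0.1328
top -0.04 35 [ 0.5491 -0.0454  0.1309] 0.541 0.557 0.1331
top -0.05 34 [ 0.5542 -0.0551  0.1316] 0.547 0.561 0.1343
top -0.06 32 [ 0.5582 -0.0649  0.1331] 0.551 0.565 0.1356
top -0.07 31 [ 0.561
[... 2082 characters left out ...]
e -0.11 13 [ 0.5592 -0.1146  0.1321] 0.554 0.566 0.1347
side -0.12 10 [ 0.555  -0.1244  0.1319] 0.551 0.56 0.1348
side -0.13 15 [ 0.5507 -0.134   0.1297] 0.546 0.557 0.1337
side -0.14 15 [ 0.5451 -0.1438  0.1289] 0.54 0.552 0.1329
side -0.15 21 [ 0.5372 -0.1549  0.128 ] 0.529 0.544 0.1325
side -0.16 16 [ 0.5291 -0.1654  0.1265] 0.523 0.535 0.1302
side -0.17 19 [ 0.5219 -0.1743  0.1266] 0.517 0.529 0.1308
side -0.18 21 [ 0.512  -0.185   0.1267] 0.503 0.52 0.1306
side -0.19 41 [ 0.499  -0.1956  0.1259] 0.489 0.512 0.1325
side -0.2 65 [ 0.4913 -0.2055  0.1273] 0.477 0.512 0.1365
side -0.21 73 [ 0.4852 -0.2148  0.1214] 0.473 0.512 0.1377
side -0.22 22 [ 0.4784 -0.2228  0.1285] 0.471 0.496 0.1389
```

View pics/c1.png

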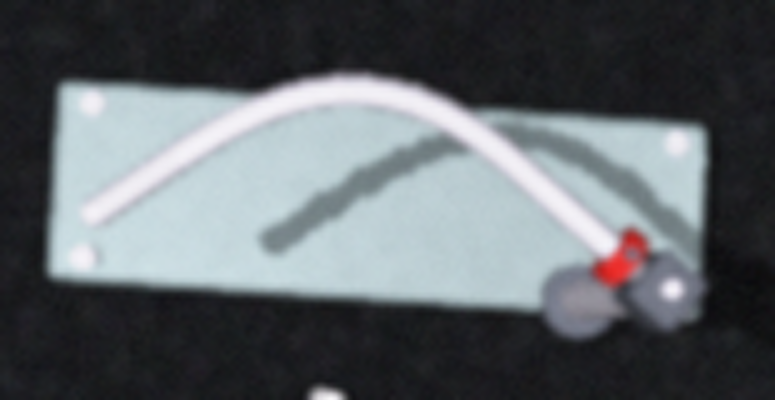

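Crop: the tube tip is at (90,215) in the crop, the bend's apex near (350,90), the collar at (622,258), and the clamp and post lie beside it. The depth data trace the tube well, so I'll fit its centreline, correcting for the surface offset, and measure the gauge's yaw.

```bash
cat >> h.py <<'E'
def nominal(p,s,L=.04):
    # p: x0,y0 (bend start), heading, lateral amp, vertical amp ; s from bend start
    x0,y0,h,a,b=p; R=.12; A=np.radians(75); La=R*A
    th=np.clip(s/R,0,A); xs=R*np.sin(th); ys=-R*(1-np.cos(th))
    e=np.where(s<0,s,np.where(s>La,s-La,0)); xs=xs+e*np.cos(th); ys=ys-e*np.sin(th)
    w=np.where((s>0)&(s<La),np.sin(np.pi*np.clip(s/La,0,1))**2,0)
    xs=xs+a*w*np.sin(th); ys=ys+a*w*np.cos(th)
    c,n=np.cos(h),np.sin(h)
    return np.stack([x0+c*xs-n*ys,y0+n*xs+c*ys,.125+b*w],-1)
E
cat > fit.py <<'E'
from h import *
from scipy.optimize import least_squares
from scipy.spatial import cKDTree
T=np.load("pics/top0.npz");S=np.load("pics/side0.npz")
s=np.arange(-.045,.1971,.0005)
for n,f in(("top",T),("side",S)):
    P=cloud(f);V=f["view"];C=-V[:3,:3].T@V[:3,3]; print(n,"cam",C.round(3))
    m=(f["z_map"]>0)&(P[...,2]>.105)&(P[...,2]<.16)&(P[...,1]<.06)&(P[...,1]>-.195)&(P[...,0]<.62)&(P[...,0]>.44)
    h=cv2.cvtColor(f["frame"],cv2.COLOR_RGB2HSV); m&=h[...,1]<80
    k,l,st,_=cv2.connectedComponentsWithStats(m.astype(np.uint8)); q=P[l==1+st[1:,4].argmax()]
    def res(p):
        M=nominal(p[:5],s); d=q-p[5]*np.array([0,0,1]); t=cKDTree(M); r,i=t.query(d); return r-.006
    r=least_squares(res,[.492,.028,np.radians(-54),0,.005,0],loss="soft_l1",f_scale=.001)
    print(n,len(q),r.x.round(4),np.degrees(r.x[2]).round(2),"rms",np.sqrt(np.mean(r.fun**2)).round(5))
    g=nominal(r.x[:5],np.array([-.045,0,.157,.197])); print("tip,start,end,collar",g.round(4).tolist())
    M=nominal(r.x[:5],s);_,i=cKDTree(M).query(q-[0,0,r.x[5]]);e=i.min(),; print("smin data",s[i.min()],s[i.max()], "ymax",q[:,1].max().round(4))
    # residual by s (lateral & vertical)
    tan=np.gradient(M,axis=0);tan/=np.linalg.norm(tan,axis=1)[:,None]
    for a in np.arange(-.045,.19,.02):
        k2=(s[i]>=a)&(s[i]<a+.02)
        if k2.sum()<4: continue
        j=i[k2]; v=M[j]-C; v/=np.linalg.norm(v,axis=1)[:,None]; v-=tan[j]*(v*tan[j]).sum(1)[:,None]; v/=np.linalg.norm(v,axis=1)[:,None]
        c=q[k2]-[0,0,r.x[5]]+v*.006*np.pi/4-M[j]; lat=np.stack([-tan[j][:,1],tan[j][:,0]],-1)
        print(a.round(3),"lat",((c[:,:2]*lat).sum(1).mean()*1e3).round(1),"up",(c[:,2].mean()*1e3).round(1))
    H=h.astype(int); 
    g=(H[...,0]>50)&(H[...,0]<90)&(H[...,1]>60)&(np.abs(P[...,0]-.506)<.03)&(np.abs(P[...,1]-.3145)<.025)
    k,l,st,_=cv2.connectedComponentsWithStats(g.astype(np.uint8)); b=(l==1+st[1:,4].argmax())
    # back-project mask pixels on plane z=.046
    v,u=np.nonzero(b); pn=cv2.undistortPoints(np.stack([u,v],-1).reshape(-1,1,2).astype(float),K(f),f["distortion"])[:,0]
    d=np.c_[pn,np.ones(len(pn))]@V[:3,:3]; X=C+d*((.046-C[2])/d[:,2])[:,None]
    print("gauge",X.mean(0).round(4),cv2.minAreaRect(X[:,:2].astype(np.float32)),len(X)); ev=np.linalg.eigh(np.cov(X[:,:2].T)); print(ev[0]**.5*12**.5,np.degrees(np.arctan2(ev[1][1],ev[1][0])))
    m=(f["z_map"]>0)&(P[...,2]>.16)&(P[...,1]<-.1)&(P[...,1]>-.3)&(P[...,0]<.62)&(P[...,0]>.4); print("high near stand",m.sum(),P[m].max(0) if m.any() else "")
a=cv2.resize(T["frame"][170:230,140:220],(640,480),interpolation=cv2.INTER_CUBIC);cv2.imwrite("pics/c2.png",cv2.cvtColor(a,cv2.COLOR_RGB2BGR))
E
python3 fit.py
```

```text
top cam [0.447 0.071 0.952]
top 716 [ 5.369e-01 -2.600e-02 -9.652e-01  7.000e-03  4.500e-03  2.000e-04] -55.3 rms 0.0012
tip,start,end,collar [[0.5113, 0.011, 0.125], [0.5369, -0.026, 0.125], [0.5298, -0.1719, 0.125], [0.504, -0.2024, 0.125]]
smin data -0.045 0.19050000000000022 ymax 0.0118
-0.045 lat 0.0 up -0.6
-0.025 lat 0.1 up -0.7
-0.005 lat 0.3 up -0.2
0.015 lat -0.0 up -0.0
0.035 lat -0.0 up 0.3
0.055 lat -0.1 up -0.3
0.075 lat 0.4 up -0.5
0.095 lat 0.3 up -0.2
0.115 lat 0.5 up 0.5
0.135 lat -0.4 up 0.4
0.155 lat 0.2 up -0.3
0.175 lat -0.1 up -0.6
gauge [0.5064 0.3146 0.046 ] ((0.506618320941925, 0.31475627422332764), (0.03145027533173561, 0.02474745735526085), 8.104079246520996) 155
[0.02451355 0.030906  ] [ -83.64334796 -173.64334796]
high near stand 0 
side cam [0.333 0.945 0.481]
side 292 [ 0.5347 -0.0092 -0.9419  0.0066 -0.001   0.0049] -53.97 rms 0.00256
tip,start,end,collar [[0.5082, 0.0271, 0.125], [0.5347, -0.0092, 0.125], [0.531, -0.1552, 0.125], [0.5058, -0.1863, 0.125]]
smin data -0.03199999999999999 0.19700000000000023 ymax 0.0139
-0.045 lat -10.0 up -8.0
-0.025 lat -7.4 up -5.0
-0.005 lat -7.6 up -5.3
0.015 lat -6.4 up -3.9
0.035 lat -5.3 up -2.2
0.055 lat -1.2 up -0.3
0.075 lat 2.3 up 1.2
0.095 lat 5.4 up 0.5
0.115 lat 7.2 up -1.2
0.135 lat 8.9 up -2.9
0.155 lat 9.6 up -5.0
0.175 lat 8.6 up -5.2
gauge [0.5052 0.3138 0.046 ] ((0.5045080780982971, 0.313597708940506), (0.02925659529864788, 0.023898834362626076), 10.838789939880371) 145
[0.02512982 0.02848788] [ -78.93635963 -168.93635963]
high near stand 0
```

View pics/c2.png

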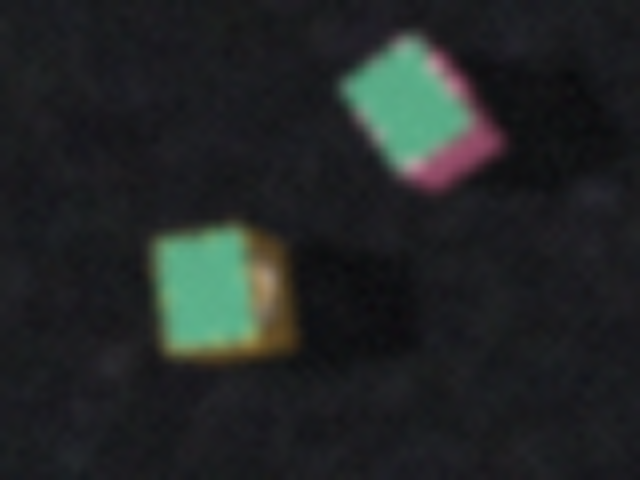

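Crop: the gauge's green top is centred near (200,290) and its bore shows on the right face, towards −y. Next I check obstacles on the transit path and work out the first move.

```bash
python3 - <<'E'
from h import *
from station import arm
from scipy.spatial.transform import Rotation as R
T=np.load("pics/top0.npz");P=cloud(T);ok=T["z_map"]>0
for y in np.arange(-.7,.1,.1):
  for x in np.arange(.1,.7,.1):
    m=ok&(abs(P[...,0]-x)<.05)&(abs(P[...,1]-y)<.05)
    if m.sum(): print(f"({x:.1f},{y:.1f}):{np.percentile(P[m][:,2],99.5):.2f}",end=" ")
  print()
m=ok&(P[...,2]>.06)&(abs(P[...,0]-.65)<.06)&(abs(P[...,1]-.3)<.06);print("bottle",P[m].mean(0),P[m].min(0),P[m].max(0))
s=arm.get_state();r=R.from_euler("xyz",s["ee_rot"])
for w in([.45,-.1,.25],[.506,.3145,.25],[.506,.3145,.036]): print(w,(r.inv().apply(np.array(w)-s["eef_pos"])*1e3).round(0))
E
```

```text
(0.1,-0.7):-0.84 (0.2,-0.7):-0.84 
(0.1,-0.6):-0.84 (0.2,-0.6):-0.84 (0.3,-0.6):0.07 
(0.1,-0.5):-0.84 (0.2,-0.5):-0.84 (0.3,-0.5):0.13 (0.4,-0.5):0.16 (0.5,-0.5):0.17 (0.6,-0.5):0.18 
(0.1,-0.4):-0.84 (0.2,-0.4):-0.84 (0.3,-0.4):0.00 (0.4,-0.4):0.01 (0.5,-0.4):0.07 (0.6,-0.4):0.00 
(0.1,-0.3):-0.84 (0.2,-0.3):-0.84 (0.3,-0.3):0.00 (0.4,-0.3):0.00 (0.5,-0.3):0.02 (0.6,-0.3):0.02 
(0.1,-0.2):0.00 (0.2,-0.2):-0.01 (0.3,-0.2):0.00 (0.4,-0.2):0.00 (0.5,-0.2):0.14 (0.6,-0.2):0.02 
(0.1,-0.1):0.02 (0.2,-0.1):0.49 (0.3,-0.1):0.01 (0.4,-0.1):0.02 (0.5,-0.1):0.13 (0.6,-0.1):0.14 
(0.1,-0.0):0.02 (0.2,-0.0):0.49 (0.3,-0.0):0.00 (0.4,-0.0):0.00 (0.5,-0.0):0.13 (0.6,-0.0):0.13 
bottle [0.64812697 0.30074462 0.07753591] [0.63551274 0.28834416 0.0600408 ] [0.66437244 0.31460796 0.10276079]
[0.45, -0.1, 0.25] [-402.  449.   -2.]
[0.506, 0.3145, 0.25] [-575.  830.   -1.]
[0.506, 0.3145, 0.036] [-575.  829.  213.]
```

jog_arm([
  {"dx": -28, "dy": 31, "dz": -2, "rz": -0.08},
  {"dx": -56, "dy": 62, "dz": -4, "rz": -0.16},
  {"dx": -84, "dy": 93, "dz": -6, "rz": -0.24},
  {"dx": -112, "dy": 124, "dz": -8, "rz": -0.34},
  {"dx": -140, "dy": 155, "dz": -8, "rz": -0.44},
  {"dx": -168, "dy": 187, "dz": -8, "rz": -0.54},
  {"dx": -195, "dy": 218, "dz": -8, "rz": -0.64},
  {"dx": -222, "dy": 248, "dz": -8, "rz": -0.74},
], force=15)

```text
invalid input at $.targets[0]: expected keys dx, dy, dz, rx, ry, rz, gripper
```

```bash
cat >> h.py <<'E'
from scipy.spatial.transform import Rotation as R
def rel(s,w,yaw=None,Rt=None):
    r=R.from_euler("xyz",s["ee_rot"]); d=r.inv().apply(np.array(w)-s["eef_pos"])*1e3
    if Rt is None: Rt=R.from_euler("xyz",[np.pi,0,yaw])
    return d.round(1),(r.inv()*Rt).as_rotvec().round(3)
E
python3 - <<'E'
from h import *
from station import arm
s=arm.get_state();print(s["t"],s["eef_pos"],s["ee_rot"],s["q"])
for w in([.45,-.1,.25],[.506,.3145,.15],[.506,.3145,.036]):print(rel(s,w,np.radians(-81.5)))
E
```

```text
0.1 [ 0.19467609 -0.64589435  0.24773207] [ 3.14011451e+00 -1.64014101e-04 -2.84889875e+00] [-9.89899530e-01  3.59300971e-01  1.11533310e-02 -2.79511457e-04
 -1.22411249e+00 -2.88107850e-01]
(array([-402. ,  449. ,   -1.7]), array([ 1.000e-03,  1.000e-03, -1.426e+00]))
(array([-575.2,  829.6,   98.9]), array([ 1.000e-03,  1.000e-03, -1.426e+00]))
(array([-575.2,  829.4,  212.9]), array([ 1.000e-03,  1.000e-03, -1.426e+00]))
```

All keys are required.

jog_arm([
  {"dx": -28, "dy": 31, "dz": -2, "rx": 0, "ry": 0, "rz": -0.08, "gripper": 0},
  {"dx": -56, "dy": 62, "dz": -4, "rx": 0, "ry": 0, "rz": -0.16, "gripper": 0},
  {"dx": -84, "dy": 93, "dz": -6, "rx": 0, "ry": 0, "rz": -0.24, "gripper": 0},
  {"dx": -112, "dy": 124, "dz": -8, "rx": 0, "ry": 0, "rz": -0.34, "gripper": 0},
  {"dx": -140, "dy": 155, "dz": -8, "rx": 0, "ry": 0, "rz": -0.44, "gripper": 0},
  {"dx": -168, "dy": 187, "dz": -8, "rx": 0, "ry": 0, "rz": -0.54, "gripper": 0},
  {"dx": -195, "dy": 218, "dz": -8, "rx": 0, "ry": 0, "rz": -0.64, "gripper": 0},
  {"dx": -222, "dy": 248, "dz": -8, "rx": 0, "ry": 0, "rz": -0.74, "gripper": 0},
], force=15)

```text
t: 0.77
eef_pos: [0.3358, -0.3428, 0.2564]
ee_rot: [3.141, 0.0, -2.104]
force: [1.4, -0.2, -1.2]
width: 0.0875
gripper_force: 0.0
```

```bash
python3 - <<'E'
from h import *
from station import arm
s=arm.get_state();print(s["t"],s["eef_pos"],s["ee_rot"],s["q"])
for w in([.45,-.1,.25],[.506,.3145,.15],[.506,.3145,.036]):print(rel(s,w,np.radians(-81.5)))
E
```

```text
0.7667 [ 0.33581647 -0.34275083  0.2563841 ] [ 3.14141676e+00  1.90405279e-04 -2.10419594e+00] [-3.84587018e-01  2.66888152e-02 -3.90199309e-01 -2.34445098e-04
 -1.15405393e+00 -1.48717660e-01]
(array([-267.1,   25.1,    6.4]), array([ 0.   ,  0.   , -0.682]))
(array([-652.5,  187.6,  106.5]), array([ 0.   ,  0.   , -0.682]))
(array([-652.4,  187.6,  220.5]), array([ 0.   ,  0.   , -0.682]))
```

jog_arm([
  {"dx": -38, "dy": 4, "dz": 0, "rx": 0, "ry": 0, "rz": -0.09, "gripper": 0},
  {"dx": -76, "dy": 7, "dz": 0, "rx": 0, "ry": 0, "rz": -0.18, "gripper": 0},
  {"dx": -114, "dy": 11, "dz": 0, "rx": 0, "ry": 0, "rz": -0.27, "gripper": 0},
  {"dx": -152, "dy": 15, "dz": 0, "rx": 0, "ry": 0, "rz": -0.36, "gripper": 0},
  {"dx": -190, "dy": 20, "dz": 0, "rx": 0, "ry": 0, "rz": -0.45, "gripper": 0},
  {"dx": -228, "dy": 28, "dz": 0, "rx": 0, "ry": 0, "rz": -0.53, "gripper": 0},
  {"dx": -266, "dy": 37, "dz": 0, "rx": 0, "ry": 0, "rz": -0.61, "gripper": 0},
  {"dx": -304, "dy": 46, "dz": 0, "rx": 0, "ry": 0, "rz": -0.68, "gripper": 0},
])

```text
t: 1.43
eef_pos: [0.452, -0.0581, 0.2566]
ee_rot: [-3.141, 0.0, -1.425]
force: [1.5, -0.3, -0.1]
width: 0.0877
gripper_force: 0.0
```

```bash
python3 - <<'E'
from h import *
from station import arm
s=arm.get_state();print(s["t"],s["eef_pos"],s["ee_rot"],s["q"])
for w in([.506,.3145,.15],[.506,.3145,.036]):print(rel(s,w,np.radians(-81.5)))
E
```

```text
1.4333 [ 0.45199179 -0.05814994  0.25658336] [-3.14144777e+00  1.77630885e-04 -1.42461284e+00] [ 3.06328982e-01 -1.75489900e-02 -4.34282025e-01 -1.66517891e-04
 -1.15389195e+00 -1.60078095e-01]
(array([-360.8, -107.7,  106.7]), array([-0.   ,  0.   , -0.002]))
(array([-360.8, -107.7,  220.7]), array([-0.   ,  0.   , -0.002]))
```

jog_arm([
  {"dx": -38, "dy": -11, "dz": 5, "rx": 0, "ry": 0, "rz": 0, "gripper": 0},
  {"dx": -76, "dy": -23, "dz": 10, "rx": 0, "ry": 0, "rz": 0, "gripper": 0},
  {"dx": -114, "dy": -34, "dz": 15, "rx": 0, "ry": 0, "rz": 0, "gripper": 0},
  {"dx": -152, "dy": -45, "dz": 20, "rx": 0, "ry": 0, "rz": 0, "gripper": 0},
  {"dx": -190, "dy": -57, "dz": 25, "rx": 0, "ry": 0, "rz": 0, "gripper": 0},
  {"dx": -228, "dy": -68, "dz": 30, "rx": 0, "ry": 0, "rz": 0, "gripper": 0},
  {"dx": -266, "dy": -79, "dz": 35, "rx": 0, "ry": 0, "rz": 0, "gripper": 0},
  {"dx": -304, "dy": -91, "dz": 40, "rx": 0, "ry": 0, "rz": 0, "gripper": 0},
])

```text
t: 2.1
eef_pos: [0.4987, 0.2556, 0.2162]
ee_rot: [3.141, -0.0, -1.428]
force: [0.6, -0.4, 0.3]
width: 0.0878
gripper_force: 0.0
```

jog_arm([
  {"dx": -30, "dy": -8, "dz": 10, "rx": 0, "ry": 0, "rz": 0, "gripper": 0},
  {"dx": -52, "dy": -15, "dz": 30, "rx": 0, "ry": 0, "rz": 0, "gripper": 0},
  {"dx": -57, "dy": -17, "dz": 66, "rx": 0, "ry": 0, "rz": 0, "gripper": 0},
  {"dx": -57, "dy": -17, "dz": 66, "rx": 0, "ry": 0, "rz": 0, "gripper": 0},
  {"dx": -57, "dy": -17, "dz": 66, "rx": 0, "ry": 0, "rz": 0, "gripper": 0},
  {"dx": -57, "dy": -17, "dz": 66, "rx": 0, "ry": 0, "rz": 0, "gripper": 0},
  {"dx": -57, "dy": -17, "dz": 66, "rx": 0, "ry": 0, "rz": 0, "gripper": 0},
  {"dx": -57, "dy": -17, "dz": 66, "rx": 0, "ry": 0, "rz": 0, "gripper": 0},
])

```text
t: 2.77
eef_pos: [0.5086, 0.3125, 0.1526]
ee_rot: [-3.139, 0.002, -1.429]
force: [0.3, 0.1, 0.7]
width: 0.0879
gripper_force: 0.0
```

```bash
python3 - <<'E'
from h import *
from station import arm
s=arm.get_state();print(s["t"],s["eef_pos"],s["ee_rot"],s["force"])
print(rel(s,[.506,.3145,.034],np.radians(-81.5)))
f=arm.grab_frame("side");u,v=proj(f,[[.506,.3145,.05]])[0].astype(int)
a=cv2.resize(f["frame"][v-70:v+50,u-80:u+80],(800,600),interpolation=cv2.INTER_CUBIC);cv2.imwrite("pics/c3.png",cv2.cvtColor(a,cv2.COLOR_RGB2BGR))
E
```

```text
2.7667 [0.5086256  0.31252489 0.15259562] [-3.13913437e+00  1.83329502e-03 -1.42939689e+00] [0.26562446 0.12931278 0.73303728]
(array([ -2.1,   2.6, 118.6]), array([-0.002,  0.002, -0.007]))
```

View pics/c3.png

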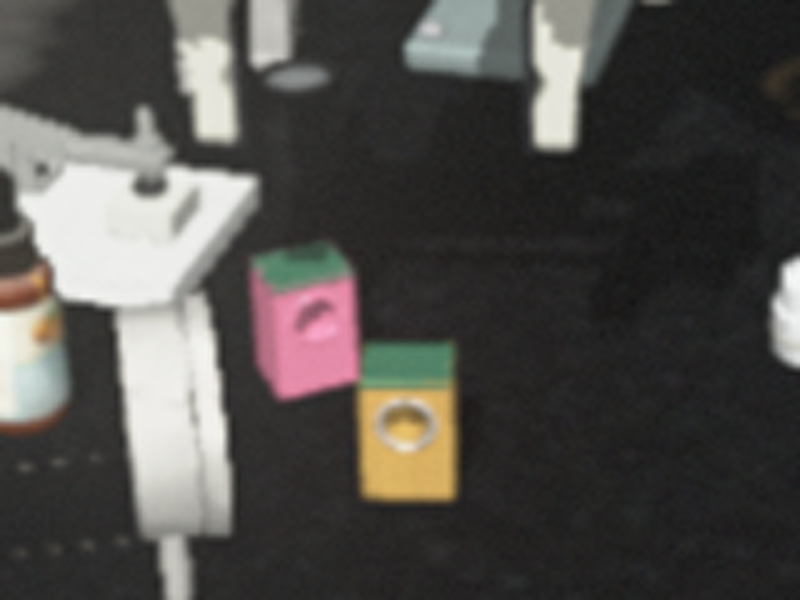

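The open fingers straddle the gauge (bore at (407,424)), and the pink block and bottle are clear. I descend and grip.

jog_arm([
  {"dx": -2, "dy": 2.5, "dz": 30, "rx": 0, "ry": 0, "rz": 0, "gripper": 0},
  {"dx": -2, "dy": 2.5, "dz": 60, "rx": 0, "ry": 0, "rz": 0, "gripper": 0},
  {"dx": -2, "dy": 2.5, "dz": 85, "rx": 0, "ry": 0, "rz": 0, "gripper": 0},
  {"dx": -2, "dy": 2.5, "dz": 105, "rx": 0, "ry": 0, "rz": 0, "gripper": 0},
  {"dx": -2, "dy": 2.5, "dz": 115, "rx": 0, "ry": 0, "rz": 0, "gripper": 0},
  {"dx": -2, "dy": 2.5, "dz": 118.5, "rx": 0, "ry": 0, "rz": 0, "gripper": 0},
  {"dx": -2, "dy": 2.5, "dz": 118.5, "rx": 0, "ry": 0, "rz": 0, "gripper": 0.3},
  {"dx": -2, "dy": 2.5, "dz": 118.5, "rx": 0, "ry": 0, "rz": 0, "gripper": 0.5},
], force=15)

```text
t: 3.48
eef_pos: [0.5058, 0.3147, 0.0334]
ee_rot: [-3.14, 0.001, -1.429]
force: [0.2, -0.4, 0.7]
width: 0.0793
gripper_force: 0.0
```

jog_arm([
  {"dx": 0, "dy": 0, "dz": 0, "rx": 0, "ry": 0, "rz": 0, "gripper": 1},
  {"dx": 0, "dy": 0, "dz": 0, "rx": 0, "ry": 0, "rz": 0, "gripper": 1},
  {"dx": 0, "dy": 0, "dz": 0, "rx": 0, "ry": 0, "rz": 0, "gripper": 1},
  {"dx": 0, "dy": 0, "dz": 0, "rx": 0, "ry": 0, "rz": 0, "gripper": 1},
  {"dx": 0, "dy": 0, "dz": 0, "rx": 0, "ry": 0, "rz": 0, "gripper": 1},
  {"dx": 0, "dy": 0, "dz": 0, "rx": 0, "ry": 0, "rz": 0, "gripper": 1},
  {"dx": 0, "dy": 0, "dz": 0, "rx": 0, "ry": 0, "rz": 0, "gripper": 1},
  {"dx": 0, "dy": 0, "dz": 0, "rx": 0, "ry": 0, "rz": 0, "gripper": 1},
], force=15)

```text
t: 4.15
eef_pos: [0.5051, 0.3141, 0.0321]
ee_rot: [3.142, -0.0, -1.429]
force: [-0.1, -0.8, 0.6]
width: 0.03
gripper_force: 14.8
```

```bash
python3 - <<'E'
from h import *
from station import arm
s=arm.get_state();print(s["t"],s["eef_pos"],s["ee_rot"],s["force"],s["moment"],s["width"],s["gripper_force"])
E
```

```text
4.15 [0.50511426 0.31413427 0.03207826] [ 3.14154955e+00 -4.14952622e-05 -1.42885824e+00] [-0.12356845 -0.83842573  0.62934295] [ 0.01114614  0.14353418 -0.01513392] 0.029998369127605493 14.797968417406082
```

Grip is good (30.0 mm). The bore centre is about 2 mm below the TCP. I lift, carry the gauge to a point 50 mm before the tip, and turn it to the tube's heading.

```bash
python3 - <<'E'
from h import *
from station import arm
s=arm.get_state();print(rel(s,[.4828,.0521,.1271],np.radians(-55.3)))
E
```

```text
(array([256.2,  59.2, -95. ]), array([ 0.   , -0.   , -0.464]))
```

jog_arm([
  {"dx": 0, "dy": 0, "dz": -10, "rx": 0, "ry": 0, "rz": 0, "gripper": 1},
  {"dx": 0, "dy": 0, "dz": -30, "rx": 0, "ry": 0, "rz": 0, "gripper": 1},
  {"dx": 0, "dy": 0, "dz": -50, "rx": 0, "ry": 0, "rz": 0, "gripper": 1},
  {"dx": 0, "dy": 0, "dz": -70, "rx": 0, "ry": 0, "rz": 0, "gripper": 1},
  {"dx": 10, "dy": 2, "dz": -85, "rx": 0, "ry": 0, "rz": -0.05, "gripper": 1},
  {"dx": 30, "dy": 7, "dz": -92, "rx": 0, "ry": 0, "rz": -0.1, "gripper": 1},
  {"dx": 55, "dy": 13, "dz": -95, "rx": 0, "ry": 0, "rz": -0.15, "gripper": 1},
  {"dx": 80, "dy": 19, "dz": -95, "rx": 0, "ry": 0, "rz": -0.2, "gripper": 1},
])

```text
t: 4.82
eef_pos: [0.4976, 0.232, 0.1285]
ee_rot: [-3.14, 0.001, -1.225]
force: [0.2, -0.2, -2.3]
width: 0.0303
gripper_force: 14.8
```

```bash
python3 - <<'E'
from h import *
from station import arm
s=arm.get_state();print(s["width"],rel(s,[.4828,.0521,.1271],np.radians(-55.3)))
E
```

```text
0.030316604805253746 (array([164.2,  74.9,   1.2]), array([-0.002,  0.001, -0.26 ]))
```

jog_arm([
  {"dx": 27, "dy": 12, "dz": 0, "rx": 0, "ry": 0, "rz": -0.05, "gripper": 1},
  {"dx": 55, "dy": 25, "dz": 0, "rx": 0, "ry": 0, "rz": -0.1, "gripper": 1},
  {"dx": 83, "dy": 38, "dz": 0, "rx": 0, "ry": 0, "rz": -0.15, "gripper": 1},
  {"dx": 110, "dy": 50, "dz": 1, "rx": 0, "ry": 0, "rz": -0.2, "gripper": 1},
  {"dx": 135, "dy": 62, "dz": 1, "rx": 0, "ry": 0, "rz": -0.24, "gripper": 1},
  {"dx": 153, "dy": 70, "dz": 1, "rx": 0, "ry": 0, "rz": -0.26, "gripper": 1},
  {"dx": 162, "dy": 74, "dz": 1, "rx": 0, "ry": 0, "rz": -0.26, "gripper": 1},
  {"dx": 164, "dy": 75, "dz": 1, "rx": 0, "ry": 0, "rz": -0.26, "gripper": 1},
])

```text
t: 5.48
eef_pos: [0.4815, 0.0511, 0.1265]
ee_rot: [-3.142, 0.0, -0.971]
force: [0.0, 0.8, -1.1]
width: 0.0304
gripper_force: 14.8
```

jog_arm([
  {"dx": 0, "dy": 0, "dz": 0, "rx": 0, "ry": 0, "rz": 0, "gripper": 1},
  {"dx": 0, "dy": 0, "dz": 0, "rx": 0, "ry": 0, "rz": 0, "gripper": 1},
  {"dx": 0, "dy": 0, "dz": 0, "rx": 0, "ry": 0, "rz": 0, "gripper": 1},
  {"dx": 0, "dy": 0, "dz": 0, "rx": 0, "ry": 0, "rz": 0, "gripper": 1},
  {"dx": 0, "dy": 0, "dz": 0, "rx": 0, "ry": 0, "rz": 0, "gripper": 1},
  {"dx": 0, "dy": 0, "dz": 0, "rx": 0, "ry": 0, "rz": 0, "gripper": 1},
  {"dx": 0, "dy": 0, "dz": 0, "rx": 0, "ry": 0, "rz": 0, "gripper": 1},
  {"dx": 0, "dy": 0, "dz": 0, "rx": 0, "ry": 0, "rz": 0, "gripper": 1},
])

```text
t: 6.15
eef_pos: [0.482, 0.0528, 0.126]
ee_rot: [3.141, 0.0, -0.969]
force: [-0.6, -0.8, -2.8]
width: 0.0299
gripper_force: 14.8
```

```bash
python3 - <<'E'
from h import *
from station import arm
s=arm.get_state();print(s["t"],s["eef_pos"],s["ee_rot"],s["force"],s["moment"],s["width"],rel(s,[.4828,.0521,.1271],np.radians(-55.3)))
imgs=[]
for n in("side","top"):
    f=arm.grab_frame(n);np.savez(f"pics/{n}1.npz",**f)
    P=nominal([.5369,-.026,-.9652,.007,.0045],np.arange(-.045,.2,.01))
    b=np.array(s["eef_pos"])-[0,0,.0021]
    u,v=proj(f,[[.5,.03,.125]])[0].astype(int)
    k=8;im=cv2.resize(f["frame"][v-37:v+38,u-50:u+50],None,fx=k,fy=k,interpolation=cv2.INTER_CUBIC)
    for q in proj(f,P): cv2.circle(im,tuple(((q-[u-50,v-37]+.5)*k).astype(int)),3,(255,0,0),-1)
    for q in proj(f,[b]): cv2.circle(im,tuple(((q-[u-50,v-37]+.5)*k).astype(int)),4,(0,0,255),-1)
    cv2.imwrite(f"pics/{n}1c.png",cv2.cvtColor(im,cv2.COLOR_RGB2BGR))
E
```

```text
6.15 [0.4819753  0.05280669 0.12601927] [ 3.14147219e+00  1.22418808e-05 -9.68529519e-01] [-0.59908038 -0.83051976 -2.79629656] [0.00716992 0.18058955 0.01583581] 0.02987369240147349 (array([ 1. , -0.3, -1.1]), array([ 0.   ,  0.   , -0.003]))
```

View pics/side1c.png

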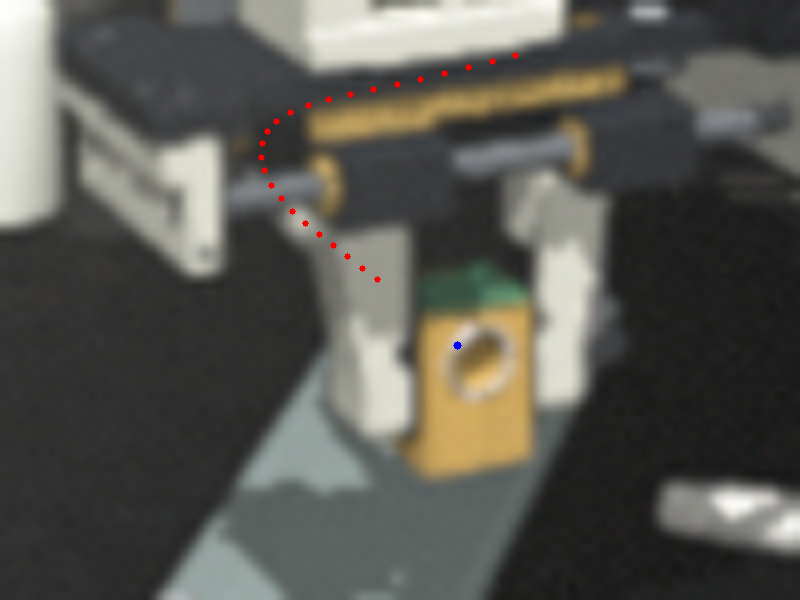

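View pics/top1c.png

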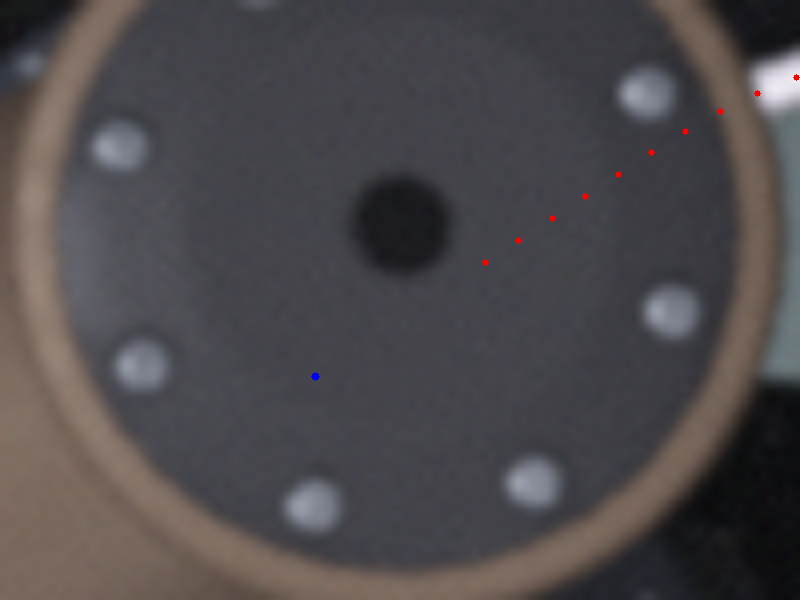

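Side crop: the held gauge's near bore rim is centred at about (480,362), upright between the fingers. The top view is blocked by the wrist. Now I check consistency in the side camera: the tube in the first picture against the fit, and the gauge rim against the kinematics.

```bash
python3 - <<'E'
from h import *
f=np.load("pics/side1.npz");g=np.load("pics/side0.npz")
b=np.array([.482,.0528,.126-.0021]);h=-.9685;face=b-.012*np.array([np.cos(h),np.sin(h),0])
u,v=proj(f,[[.5,.03,.125]])[0].astype(int);k=8
q=proj(f,[face]); print("expected rim in crop",(q-[u-50,v-37]+.5)*k)
# actual tube in side0: white-ish pixels; centre along model normal
P=nominal([.5369,-.026,-.9652,.007,.0045],np.arange(-.048,.19,.001)); Q=proj(g,P)
gray=cv2.cvtColor(g["frame"],cv2.COLOR_RGB2GRAY).astype(np.float32)
lo=Q.min(0).astype(int)-12;hi=Q.max(0).astype(int)+12;sc=7
im=cv2.resize(g["frame"][lo[1]:hi[1],lo[0]:hi[0]],None,fx=sc,fy=sc,interpolation=cv2.INTER_CUBIC)
for p in Q[3::10]: cv2.circle(im,tuple(((p-lo+.5)*sc).astype(int)),3,(255,0,0),-1)
print(im.shape);cv2.imwrite("pics/s0c.png",cv2.cvtColor(im,cv2.COLOR_RGB2BGR))
E
```

```text
expected rim in crop [[477.2080567  360.99251965]]
(364, 378, 3)
```

View pics/s0c.png

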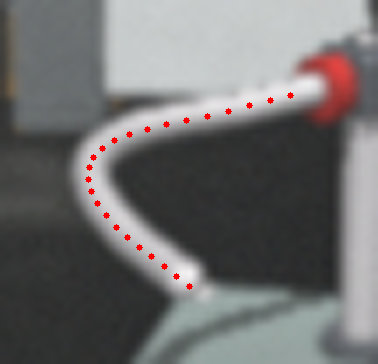

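Crop: the fitted dots follow the tube to within about 1 px, and the tube lies slightly up and to the right near the tip (190,272). I measure that offset numerically.

```bash
cat > off.py <<'E'
from h import *
from scipy.ndimage import map_coordinates
g=np.load("pics/side0.npz");gray=g["frame"].astype(float)
s=np.arange(-.045,.19,.001);P=nominal([.5369,-.026,-.9652,.007,.0045],s);Q=proj(g,P)
T=np.gradient(Q,axis=0);T/=np.linalg.norm(T,axis=1)[:,None];N=np.stack([-T[:,1],T[:,0]],-1)
o=np.arange(-9,9.01,.1)
for a in range(0,231,12):
    idx=range(a,min(a+8,len(s)));pr=np.mean([map_coordinates(gray.mean(2),[(Q[i,1]+o*N[i,1]),(Q[i,0]+o*N[i,0])],order=1) for i in idx],0)
    d=np.gradient(pr); m=abs(o)<6; 
    up=o[m][d[m].argmax()];dn=o[m][d[m].argmin()]
    i=a+4;
    # image motion along N per mm of lateral-left and up
    h=P[min(i+1,len(P)-1)]-P[i-1];lat=np.array([-h[1],h[0],0]);lat/=np.linalg.norm(lat)
    jl=(proj(g,[P[i]+lat*1e-3])[0]-Q[i])@N[i];ju=(proj(g,[P[i]+[0,0,1e-3]])[0]-Q[i])@N[i]
    print(f"s {s[i]*1e3:.0f} edges {up:.1f} {dn:.1f} centre {(up+dn)/2:.2f} width {dn-up:.1f} px/mm lat {jl:.2f} up {ju:.2f} N {N[i].round(2)} exp.width {2*6*np.hypot(jl,ju):.1f}")
# tip along T
i=0;o=np.arange(-8,8,.5);print((map_coordinates(gray.mean(2),[Q[0,1]-o*T[0,1],Q[0,0]-o*T[0,0]],order=1)).round(),"1mm=",np.linalg.norm(Q[1]-Q[0]))
print((map_coordinates(gray.mean(2),[Q[0,1]-.8-o*T[0,1],Q[0,0]+.6-o*T[0,0]],order=1)).round())
E
python3 off.py
```

```text
s -41 edges -1.8 3.1 centre 0.65 width 4.9 px/mm lat -0.31 up 0.34 N [ 0.61 -0.79] exp.width 5.5
s -29 edges -2.2 3.0 centre 0.40 width 5.2 px/mm lat -0.31 up 0.33 N [ 0.61 -0.79] exp.width 5.4
s -17 edges -2.3 3.0 centre 0.35 width 5.3 px/mm lat -0.30 up 0.33 N [ 0.61 -0.79] exp.width 5.4
s -5 edges -2.2 3.0 centre 0.40 width 5.2 px/mm lat -0.30 up 0.33 N [ 0.61 -0.79] exp.width 5.3
s 7 edges -2.2 3.1 centre 0.45 width 5.3 px/mm lat -0.31 up 0.31 N [ 0.66 -0.75] exp.width 5.3
s 19 edges -1.9 3.2 centre 0.65 width 5.1 px/mm lat -0.34 up 0.27 N [ 0.74 -0.67] exp.width 5.2
s 31 edges -2.0 3.2 centre 0.60 width 5.2 px/mm lat -0.37 up 0.22 N [ 0.83 -0.56] exp.width 5.2
s 43 edges -2.0 3.2 centre 0.60 width 5.2 px/mm lat -0.40 up 0.15 N [ 0.92 -0.39] exp.width 5.1
s 55 edges -2.0 3.0 centre 0.50 width 5.0 px/mm lat -0.42 up 0.04 N [ 0.99 -0.11] exp.width 5.1
s 67 edges -2.1 3.0 centre 0.45 width 5.1 px/mm lat -0.40 up -0.12 N [0.96 0.29] exp.width 5.0
s 79 edges -2.4 3.2 centre 0.40 width 5.6 px/mm lat -0.32 up -0.26 N [0.75 0.66] exp.width 5.0
s 91 edges -2.2 2.3 centre 0.05 width 4.5 px
[... 481 characters left out ...]
3.6 px/mm lat -0.14 up -0.37 N [0.23 0.97] exp.width 4.7
s 163 edges -1.9 1.8 centre -0.05 width 3.7 px/mm lat -0.15 up -0.36 N [0.25 0.97] exp.width 4.7
s 175 edges -1.9 1.5 centre -0.20 width 3.4 px/mm lat -0.15 up -0.36 N [0.24 0.97] exp.width 4.7
s 187 edges -2.0 1.6 centre -0.20 width 3.6 px/mm lat -0.15 up -0.36 N [0.24 0.97] exp.width 4.6
[185. 186. 186. 185. 186. 185. 185. 187. 191. 197. 206. 217. 223. 220.
 217. 206. 190. 177. 172. 176. 182. 186. 182. 172. 165. 161. 157. 151.
 144. 132. 118. 108.] 1mm= 0.23640540653119424
[199. 200. 200. 200. 201. 200. 199. 200. 203. 208. 219. 227. 231. 234.
 230. 219. 199. 179. 168. 170. 181. 183. 175. 168. 165. 161. 160. 161.
 157. 150. 142. 129.]
```

Relative offsets are under 1 mm. I'll track the commanded pose to separate sag from measurement noise, and work out the entry move.

```bash
cat > trk.py <<'E'
from h import *
# final rows of each call: dx dy dz rz (ry)
C=[(-222,248,-8,0,0,-.74),(-304,46,0,0,0,-.68),(-304,-91,40,0,0,0),(-57,-17,66,0,0,0),(-2,2.5,118.5,0,0,0),(80,19,-95,0,0,-.2),(164,75,1,0,0,-.26)]
def cmd(C):
    p=np.array([.195,-.646,.249]);r=R.from_euler("xyz",[np.pi,0,-2.849])
    for c in C: p=p+r.apply(np.array(c[:3])/1e3); r=r*R.from_rotvec(c[3:])
    return p,r
if __name__=="__main__":
    from station import arm
    p,r=cmd(C);print("cmd",p.round(4),r.as_euler("xyz").round(4)); m=[]
    for i in range(5):
        s=arm.get_state();m.append([*s["eef_pos"],*s["force"]]);arm.grab_frame("side")
    print(np.round(m,4))
    s=np.arange(-.085,.1951,.01)
    M=nominal([.5369,-.026,-.9652,.007,.0045],s);M[:,2]+=.0021
    t=np.gradient(nominal([.5369,-.026,-.9652,.007,.0045],s),axis=0)
    print(np.c_[s*1e3,M*1e3,np.degrees(np.arctan2(t[:,1],t[:,0])),np.degrees(np.arctan2(t[:,2],.01))].round(1))
E
python3 trk.py
```

```text
cmd [0.4823 0.0528 0.1265] [ 3.1416  0.     -0.969 ]
[[ 0.482   0.0527  0.126   0.1404 -1.0107 -1.8725]
 [ 0.482   0.0526  0.1261 -0.4487 -0.4409 -2.2817]
 [ 0.482   0.0526  0.1261 -0.4533  0.0259 -1.2075]
 [ 0.482   0.0526  0.1261 -0.1861  0.7266 -1.1094]
 [ 0.482   0.0526  0.1261 -0.4332 -0.5783 -1.1581]]
[[-8.500e+01  4.885e+02  4.390e+01  1.271e+02 -5.530e+01  0.000e+00]
 [-7.500e+01  4.942e+02  3.570e+01  1.271e+02 -5.530e+01  0.000e+00]
 [-6.500e+01  4.999e+02  2.740e+01  1.271e+02 -5.530e+01  0.000e+00]
 [-5.500e+01  5.056e+02  1.920e+01  1.271e+02 -5.530e+01  0.000e+00]
 [-4.500e+01  5.113e+02  1.100e+01  1.271e+02 -5.530e+01  0.000e+00]
 [-3.500e+01  5.170e+02  2.800e+00  1.271e+02 -5.530e+01  0.000e+00]
 [-2.500e+01  5.227e+02 -5.400e+00  1.271e+02 -5.530e+01  0.000e+00]
 [-1.500e+01  5.284e+02 -1.370e+01  1.271e+02 -5.530e+01  0.000e+00]
 [-5.000e+00  5.341e+02 -2.190e+01  1.271e+02 -5.540e+01  1.000e-01]
 [ 5.000e+00  5.397e+02 -3.010e+01  1.271e+02 -5.620e+01  1.100e+00]
 [ 1.500e+01  5.452e+02 -3.860e+01  1.275e+02 -5.810e+01  2.800e+00]
 [ 2.500e+01  5.504e+02 -4.730e+
[... 510 characters left out ...]
.100e+00]
 [ 1.050e+02  5.589e+02 -1.276e+02  1.305e+02 -1.119e+02 -4.400e+00]
 [ 1.150e+02  5.545e+02 -1.371e+02  1.296e+02 -1.177e+02 -5.000e+00]
 [ 1.250e+02  5.493e+02 -1.461e+02  1.287e+02 -1.223e+02 -4.800e+00]
 [ 1.350e+02  5.435e+02 -1.545e+02  1.279e+02 -1.257e+02 -3.900e+00]
 [ 1.450e+02  5.374e+02 -1.626e+02  1.274e+02 -1.281e+02 -2.300e+00]
 [ 1.550e+02  5.311e+02 -1.703e+02  1.271e+02 -1.297e+02 -7.000e-01]
 [ 1.650e+02  5.246e+02 -1.780e+02  1.271e+02 -1.303e+02 -0.000e+00]
 [ 1.750e+02  5.182e+02 -1.856e+02  1.271e+02 -1.303e+02  0.000e+00]
 [ 1.850e+02  5.117e+02 -1.932e+02  1.271e+02 -1.303e+02  0.000e+00]
 [ 1.950e+02  5.052e+02 -2.008e+02  1.271e+02 -1.303e+02  0.000e+00]]
```

Kinematics are clean. I approach to just short of the tip (front face about 3 mm before it), with height corrected 1 mm up.

jog_arm([
  {"dx": 6, "dy": 0.1, "dz": -1, "rx": 0, "ry": 0, "rz": 0, "gripper": 1},
  {"dx": 12, "dy": 0.1, "dz": -1, "rx": 0, "ry": 0, "rz": 0, "gripper": 1},
  {"dx": 18, "dy": 0.1, "dz": -1, "rx": 0, "ry": 0, "rz": 0, "gripper": 1},
  {"dx": 24, "dy": 0.1, "dz": -1, "rx": 0, "ry": 0, "rz": 0, "gripper": 1},
  {"dx": 29, "dy": 0.1, "dz": -1, "rx": 0, "ry": 0, "rz": 0, "gripper": 1},
  {"dx": 32, "dy": 0.1, "dz": -1, "rx": 0, "ry": 0, "rz": 0, "gripper": 1},
  {"dx": 34, "dy": 0.1, "dz": -1, "rx": 0, "ry": 0, "rz": 0, "gripper": 1},
  {"dx": 34, "dy": 0.1, "dz": -1, "rx": 0, "ry": 0, "rz": 0, "gripper": 1},
])

```text
t: 7.17
eef_pos: [0.5013, 0.0241, 0.1269]
ee_rot: [3.141, 0.0, -0.969]
force: [0.5, -0.5, -1.8]
width: 0.0304
gripper_force: 14.8
```

```bash
cat > st.py <<'E'
from h import *
from station import arm
import sys
PAR=[.5367,-.0262,-.9652,.007,.0045]; DZ=.0021   # 0.3-0.4 mm to the right
def pose(s):
    a=nominal(PAR,np.array([s-.006,s,s+.006]));t=a[2]-a[0];t/=np.linalg.norm(t)
    z=np.array([0,0,-1.])+t*t[2];z/=np.linalg.norm(z);y=np.cross(z,t)
    return a[1]-z*DZ,R.from_matrix(np.c_[t,y,z])
def where(s):
    g=np.arange(-.14,.2,.0002);r=R.from_euler("xyz",s["ee_rot"]);b=s["eef_pos"]+r.apply([0,0,DZ])
    M=nominal(PAR,g);i=((M-b)**2).sum(1).argmin();p,q=pose(g[i]);return g[i],q.inv().apply(s["eef_pos"]-p)*1e3,(q.inv()*r).as_rotvec()
if __name__=="__main__":
    s=arm.get_state();c,e,w=where(s);r=R.from_euler("xyz",s["ee_rot"])
    print(f"t {s['t']:.2f} s {c*1e3:.1f} err_tool {e.round(2)} rot {w.round(3)} F_tool {r.inv().apply(s['force']).round(1)} M_tool {r.inv().apply(s['moment']).round(2)} w {s['width']:.4f} g {s['gripper_force']:.1f}")
    for d in [float(a) for a in sys.argv[1:]]:
        p,q=pose(c+d/1e3);a,b=rel(s,p,Rt=q);print(d,a,b)
E
python3 st.py 5 10 15
```

```text
t 7.17 s -61.6 err_tool [0.09 0.46 0.16] rot [-0.    -0.     0.004] F_tool [ 0.7 -0.1  1.8] M_tool [-0.08 -0.12 -0.02] w 0.0304 g 14.8
5.0 [ 4.9 -0.5 -0.2] [ 0.     0.    -0.004]
10.0 [ 9.9 -0.5 -0.2] [ 0.     0.    -0.004]
15.0 [14.9 -0.5 -0.2] [ 0.     0.    -0.004]
```

jog_arm([
  {"dx": 1.5, "dy": -0.5, "dz": -0.2, "rx": 0, "ry": 0, "rz": -0.004, "gripper": 1},
  {"dx": 3, "dy": -0.5, "dz": -0.2, "rx": 0, "ry": 0, "rz": -0.004, "gripper": 1},
  {"dx": 4.5, "dy": -0.5, "dz": -0.2, "rx": 0, "ry": 0, "rz": -0.004, "gripper": 1},
  {"dx": 6, "dy": -0.5, "dz": -0.2, "rx": 0, "ry": 0, "rz": -0.004, "gripper": 1},
  {"dx": 7.5, "dy": -0.5, "dz": -0.2, "rx": 0, "ry": 0, "rz": -0.004, "gripper": 1},
  {"dx": 9, "dy": -0.5, "dz": -0.2, "rx": 0, "ry": 0, "rz": -0.004, "gripper": 1},
  {"dx": 10.5, "dy": -0.5, "dz": -0.2, "rx": 0, "ry": 0, "rz": -0.004, "gripper": 1},
  {"dx": 12, "dy": -0.5, "dz": -0.2, "rx": 0, "ry": 0, "rz": -0.004, "gripper": 1},
])

```text
t: 7.83
eef_pos: [0.5084, 0.0148, 0.1273]
ee_rot: [-3.142, -0.0, -0.965]
force: [0.6, 1.1, -1.9]
width: 0.0302
gripper_force: 14.8
```

```bash
python3 st.py 8 16
```

```text
t 7.83 s -49.8 err_tool [-0.02 -0.12 -0.17] rot [ 0.  0. -0.] F_tool [-0.5 -1.1  1.9] M_tool [-0.08 -0.11 -0.03] w 0.0302 g 14.8
8.0 [8.  0.1 0.2] [-0. -0.  0.]
16.0 [16.   0.1  0.2] [-0. -0.  0.]
```

jog_arm([
  {"dx": 1.5, "dy": 0, "dz": 0, "rx": 0, "ry": 0, "rz": 0, "gripper": 1},
  {"dx": 3, "dy": 0, "dz": 0, "rx": 0, "ry": 0, "rz": 0, "gripper": 1},
  {"dx": 4.5, "dy": 0, "dz": 0, "rx": 0, "ry": 0, "rz": 0, "gripper": 1},
  {"dx": 6, "dy": 0, "dz": 0, "rx": 0, "ry": 0, "rz": 0, "gripper": 1},
  {"dx": 8, "dy": 0, "dz": 0, "rx": 0, "ry": 0, "rz": 0, "gripper": 1},
  {"dx": 10, "dy": 0, "dz": 0, "rx": 0, "ry": 0, "rz": 0, "gripper": 1},
  {"dx": 12, "dy": 0, "dz": 0, "rx": 0, "ry": 0, "rz": 0, "gripper": 1},
  {"dx": 14, "dy": 0, "dz": 0, "rx": 0, "ry": 0, "rz": 0, "gripper": 1},
])

```text
t: 8.5
eef_pos: [0.5164, 0.0033, 0.1273]
ee_rot: [3.142, -0.0, -0.965]
force: [0.1, 0.2, -2.2]
width: 0.0302
gripper_force: 14.8
```

```bash
python3 st.py 8 16; python3 - <<'E'
from h import *
from station import arm
f=arm.grab_frame("side");u,v=proj(f,[[.51,.0,.125]])[0].astype(int);k=8
im=cv2.resize(f["frame"][v-37:v+38,u-50:u+50],None,fx=k,fy=k,interpolation=cv2.INTER_CUBIC);cv2.imwrite("pics/e1.png",cv2.cvtColor(im,cv2.COLOR_RGB2BGR))
E
```

```text
t 8.50 s -35.8 err_tool [ 0.05 -0.11 -0.17] rot [-0.  0. -0.] F_tool [-0.1 -0.2  2.2] M_tool [-0.11 -0.09  0.01] w 0.0302 g 14.8
8.0 [8.  0.1 0.2] [ 0. -0.  0.]
16.0 [16.   0.1  0.2] [ 0. -0.  0.]
```

View pics/e1.png

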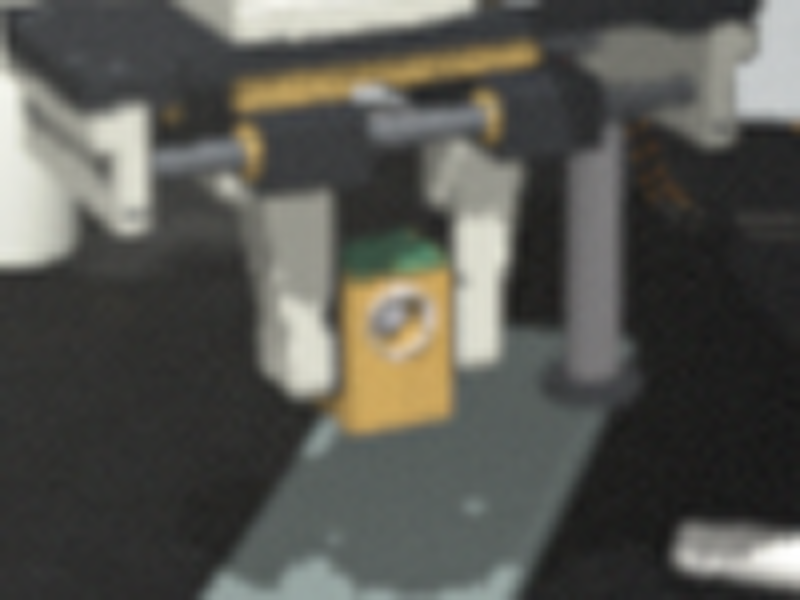

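The tube's grey end is visible inside the bore at about (390,315), and the side forces are near zero, so the gauge is threaded. I continue along the lead-in.

jog_arm([
  {"dx": 2, "dy": 0.1, "dz": 0.2, "rx": 0, "ry": 0, "rz": 0, "gripper": 1},
  {"dx": 4, "dy": 0.1, "dz": 0.2, "rx": 0, "ry": 0, "rz": 0, "gripper": 1},
  {"dx": 6, "dy": 0.1, "dz": 0.2, "rx": 0, "ry": 0, "rz": 0, "gripper": 1},
  {"dx": 8, "dy": 0.1, "dz": 0.2, "rx": 0, "ry": 0, "rz": 0, "gripper": 1},
  {"dx": 10, "dy": 0.1, "dz": 0.2, "rx": 0, "ry": 0, "rz": 0, "gripper": 1},
  {"dx": 12, "dy": 0.1, "dz": 0.2, "rx": 0, "ry": 0, "rz": 0, "gripper": 1},
  {"dx": 14, "dy": 0.1, "dz": 0.2, "rx": 0, "ry": 0, "rz": 0, "gripper": 1},
  {"dx": 16, "dy": 0.1, "dz": 0.2, "rx": 0, "ry": 0, "rz": 0, "gripper": 1},
])

```text
t: 9.22
eef_pos: [0.5255, -0.0099, 0.1271]
ee_rot: [-3.142, -0.0, -0.965]
force: [0.2, -0.8, -1.2]
width: 0.0304
gripper_force: 14.8
```

```bash
python3 st.py 4 8 12 16
```

```text
t 9.22 s -19.8 err_tool [ 0.05 -0.03  0.03] rot [ 0.  0. -0.] F_tool [0.7 0.3 1.2] M_tool [-0.17 -0.1  -0.02] w 0.0304 g 14.8
4.0 [ 3.9  0.  -0. ] [-0. -0.  0.]
8.0 [ 7.9  0.  -0. ] [-0. -0.  0.]
12.0 [11.9  0.  -0. ] [-0. -0.  0.]
16.0 [15.9  0.  -0. ] [-0.     0.001  0.001]
```

jog_arm([
  {"dx": 2, "dy": 0, "dz": 0, "rx": 0, "ry": 0, "rz": 0, "gripper": 1},
  {"dx": 4, "dy": 0, "dz": 0, "rx": 0, "ry": 0, "rz": 0, "gripper": 1},
  {"dx": 6, "dy": 0, "dz": 0, "rx": 0, "ry": 0, "rz": 0, "gripper": 1},
  {"dx": 8, "dy": 0, "dz": 0, "rx": 0, "ry": 0, "rz": 0, "gripper": 1},
  {"dx": 10, "dy": 0, "dz": 0, "rx": 0, "ry": 0, "rz": 0, "gripper": 1},
  {"dx": 12, "dy": 0, "dz": 0, "rx": 0, "ry": 0, "rz": 0, "gripper": 1},
  {"dx": 14, "dy": 0, "dz": 0, "rx": 0, "ry": 0, "rz": 0, "gripper": 1},
  {"dx": 16, "dy": 0, "dz": 0, "rx": 0, "ry": 0.001, "rz": 0.001, "gripper": 1},
])

```text
t: 9.88
eef_pos: [0.5346, -0.0231, 0.1271]
ee_rot: [-3.142, -0.001, -0.966]
force: [0.0, 0.7, -1.2]
width: 0.0303
gripper_force: 14.8
```

```bash
python3 st.py 1.5 3 4.5 6 7.5 9 10.5 12
```

```text
t 9.88 s -3.8 err_tool [ 0.05 -0.03  0.03] rot [0. 0. 0.] F_tool [-0.6 -0.4  1.2] M_tool [-0.1  -0.06 -0.03] w 0.0303 g 14.8
1.5 [ 1.4  0.  -0. ] [-0.     0.001  0.001]
3.0 [ 2.9  0.  -0. ] [-0.     0.003  0.002]
4.5 [ 4.4  0.  -0. ] [-0.     0.006  0.004]
6.0 [ 5.9  0.  -0. ] [-0.     0.009  0.007]
7.5 [ 7.4  0.  -0. ] [-0.     0.013  0.01 ]
9.0 [ 8.9  0.1 -0.1] [-0.     0.017  0.014]
10.5 [10.4  0.1 -0.1] [-0.     0.023  0.019]
12.0 [11.9  0.1 -0.1] [-0.     0.028  0.023]
```

jog_arm([
  {"dx": 1.4, "dy": 0, "dz": 0, "rx": 0, "ry": 0.001, "rz": 0.001, "gripper": 1},
  {"dx": 2.9, "dy": 0, "dz": 0, "rx": 0, "ry": 0.003, "rz": 0.002, "gripper": 1},
  {"dx": 4.4, "dy": 0, "dz": 0, "rx": 0, "ry": 0.006, "rz": 0.004, "gripper": 1},
  {"dx": 5.9, "dy": 0, "dz": 0, "rx": 0, "ry": 0.009, "rz": 0.007, "gripper": 1},
  {"dx": 7.4, "dy": 0, "dz": 0, "rx": 0, "ry": 0.013, "rz": 0.01, "gripper": 1},
  {"dx": 8.9, "dy": 0.1, "dz": -0.1, "rx": 0, "ry": 0.017, "rz": 0.014, "gripper": 1},
  {"dx": 10.4, "dy": 0.1, "dz": -0.1, "rx": 0, "ry": 0.023, "rz": 0.019, "gripper": 1},
  {"dx": 11.9, "dy": 0.1, "dz": -0.1, "rx": 0, "ry": 0.028, "rz": 0.023, "gripper": 1},
])

```text
t: 10.55
eef_pos: [0.5412, -0.0329, 0.1272]
ee_rot: [-3.141, -0.03, -0.989]
force: [0.0, -0.2, -1.7]
width: 0.0302
gripper_force: 14.8
```

```bash
python3 st.py 1.5 3 4.5 6 7.5 9 10.5 12
```

```text
t 10.55 s 8.2 err_tool [-0.09 -0.02  0.03] rot [0.    0.001 0.   ] F_tool [0.1 0.1 1.7] M_tool [-0.11 -0.23  0.  ] w 0.0302 g 14.8
1.5 [ 1.6  0.  -0. ] [-0.001  0.004  0.004]
3.0 [ 3.1  0.  -0. ] [-0.001  0.009  0.009]
4.5 [ 4.6  0.1 -0.1] [-0.001  0.013  0.015]
6.0 [ 6.1  0.1 -0.1] [-0.001  0.018  0.02 ]
7.5 [ 7.6  0.1 -0.1] [-0.001  0.022  0.026]
9.0 [ 9.1  0.2 -0.2] [-0.002  0.026  0.032]
10.5 [10.6  0.2 -0.2] [-0.002  0.03   0.038]
12.0 [12.1  0.3 -0.3] [-0.003  0.034  0.045]
```

jog_arm([
  {"dx": 1.6, "dy": 0, "dz": 0, "rx": 0, "ry": 0.004, "rz": 0.004, "gripper": 1},
  {"dx": 3.1, "dy": 0, "dz": 0, "rx": 0, "ry": 0.009, "rz": 0.009, "gripper": 1},
  {"dx": 4.6, "dy": 0.1, "dz": -0.1, "rx": 0, "ry": 0.013, "rz": 0.015, "gripper": 1},
  {"dx": 6.1, "dy": 0.1, "dz": -0.1, "rx": 0, "ry": 0.018, "rz": 0.02, "gripper": 1},
  {"dx": 7.6, "dy": 0.1, "dz": -0.1, "rx": -0.001, "ry": 0.022, "rz": 0.026, "gripper": 1},
  {"dx": 9.1, "dy": 0.2, "dz": -0.2, "rx": -0.002, "ry": 0.026, "rz": 0.032, "gripper": 1},
  {"dx": 10.6, "dy": 0.2, "dz": -0.2, "rx": -0.002, "ry": 0.03, "rz": 0.038, "gripper": 1},
  {"dx": 12.1, "dy": 0.3, "dz": -0.3, "rx": -0.003, "ry": 0.034, "rz": 0.045, "gripper": 1},
])

```text
t: 11.22
eef_pos: [0.5476, -0.0432, 0.1278]
ee_rot: [3.141, -0.063, -1.034]
force: [0.8, -0.3, -2.0]
width: 0.0304
gripper_force: 14.8
```

```bash
python3 st.py 1.5 3 4.5 6 7.5 9 10.5 12
```

```text
t 11.22 s 20.2 err_tool [ 0.01  0.05 -0.03] rot [-0.001 -0.    -0.   ] F_tool [ 0.6 -0.6  2. ] M_tool [-0.1  -0.31 -0.01] w 0.0304 g 14.8
1.5 [ 1.5 -0.   0. ] [0.    0.003 0.007]
3.0 [ 3. -0.  0.] [-0.     0.007  0.015]
4.5 [ 4.6 -0.   0. ] [-0.001  0.009  0.023]
6.0 [ 6.1  0.  -0. ] [-0.002  0.012  0.031]
7.5 [ 7.6  0.1 -0. ] [-0.002  0.014  0.04 ]
9.0 [ 9.2  0.1 -0.1] [-0.003  0.016  0.049]
10.5 [10.7  0.2 -0.1] [-0.004  0.018  0.059]
12.0 [12.2  0.3 -0.1] [-0.004  0.02   0.069]
```

jog_arm([
  {"dx": 1.5, "dy": 0, "dz": 0, "rx": 0, "ry": 0.003, "rz": 0.007, "gripper": 1},
  {"dx": 3, "dy": 0, "dz": 0, "rx": 0, "ry": 0.007, "rz": 0.015, "gripper": 1},
  {"dx": 4.6, "dy": 0, "dz": 0, "rx": -0.001, "ry": 0.009, "rz": 0.023, "gripper": 1},
  {"dx": 6.1, "dy": 0, "dz": 0, "rx": -0.002, "ry": 0.012, "rz": 0.031, "gripper": 1},
  {"dx": 7.6, "dy": 0.1, "dz": 0, "rx": -0.002, "ry": 0.014, "rz": 0.04, "gripper": 1},
  {"dx": 9.2, "dy": 0.1, "dz": -0.1, "rx": -0.003, "ry": 0.016, "rz": 0.049, "gripper": 1},
  {"dx": 10.7, "dy": 0.2, "dz": -0.1, "rx": -0.004, "ry": 0.018, "rz": 0.059, "gripper": 1},
  {"dx": 12.2, "dy": 0.3, "dz": -0.1, "rx": -0.004, "ry": 0.02, "rz": 0.069, "gripper": 1},
])

```text
t: 11.88
eef_pos: [0.5536, -0.0538, 0.1287]
ee_rot: [-3.141, -0.083, -1.104]
force: [0.2, -0.7, -1.8]
width: 0.0303
gripper_force: 14.8
```

```bash
python3 st.py 1.5 3 4.5 6 7.5 9 10.5 12
```

```text
t 11.88 s 32.2 err_tool [-0.   -0.06  0.01] rot [0. 0. 0.] F_tool [0.6 0.1 1.9] M_tool [-0.12 -0.45 -0.01] w 0.0303 g 14.8
1.5 [ 1.6  0.1 -0. ] [-0.001  0.001  0.011]
3.0 [ 3.1  0.1 -0. ] [-0.002  0.002  0.022]
4.5 [ 4.7  0.1 -0. ] [-0.003  0.002  0.033]
6.0 [ 6.2  0.2 -0. ] [-0.004  0.002  0.045]
7.5 [ 7.8  0.3 -0. ] [-0.005  0.002  0.058]
9.0 [ 9.3  0.4 -0. ] [-0.006  0.002  0.071]
10.5 [10.9  0.5 -0. ] [-0.008  0.001  0.085]
12.0 [12.5  0.6 -0. ] [-0.009  0.     0.099]
```

jog_arm([
  {"dx": 1.6, "dy": 0.1, "dz": 0, "rx": -0.001, "ry": 0.001, "rz": 0.011, "gripper": 1},
  {"dx": 3.1, "dy": 0.1, "dz": 0, "rx": -0.002, "ry": 0.002, "rz": 0.022, "gripper": 1},
  {"dx": 4.7, "dy": 0.1, "dz": 0, "rx": -0.003, "ry": 0.002, "rz": 0.033, "gripper": 1},
  {"dx": 6.2, "dy": 0.2, "dz": 0, "rx": -0.004, "ry": 0.002, "rz": 0.045, "gripper": 1},
  {"dx": 7.8, "dy": 0.3, "dz": 0, "rx": -0.005, "ry": 0.002, "rz": 0.058, "gripper": 1},
  {"dx": 9.3, "dy": 0.4, "dz": 0, "rx": -0.006, "ry": 0.002, "rz": 0.071, "gripper": 1},
  {"dx": 10.9, "dy": 0.5, "dz": 0, "rx": -0.008, "ry": 0.001, "rz": 0.085, "gripper": 1},
  {"dx": 12.5, "dy": 0.6, "dz": 0, "rx": -0.009, "ry": 0, "rz": 0.099, "gripper": 1},
])

```text
t: 12.55
eef_pos: [0.5587, -0.0652, 0.1297]
ee_rot: [3.141, -0.083, -1.204]
force: [0.4, -0.3, -1.9]
width: 0.0301
gripper_force: 14.8
```

```bash
python3 st.py 1.5 3 4.5 6 7.5 9 10.5 12
```

```text
t 12.55 s 44.2 err_tool [-0.01  0.03  0.05] rot [-0.    -0.001  0.001] F_tool [ 0.2 -0.3  1.9] M_tool [-0.13 -0.42 -0.06] w 0.0301 g 14.8
1.5 [ 1.6 -0.  -0.1] [-0.001 -0.001  0.014]
3.0 [ 3.2  0.  -0.1] [-0.002 -0.002  0.029]
4.5 [ 4.7  0.1 -0. ] [-0.003 -0.004  0.044]
6.0 [ 6.3  0.1 -0. ] [-0.004 -0.006  0.06 ]
7.5 [ 7.9  0.2 -0. ] [-0.006 -0.008  0.076]
9.0 [ 9.5  0.4 -0. ] [-0.007 -0.011  0.092]
10.5 [11.1  0.5 -0. ] [-0.008 -0.014  0.109]
12.0 [12.6  0.7  0. ] [-0.009 -0.017  0.127]
```

jog_arm([
  {"dx": 1.6, "dy": 0, "dz": 0, "rx": -0.001, "ry": -0.001, "rz": 0.014, "gripper": 1},
  {"dx": 3.2, "dy": 0, "dz": 0, "rx": -0.002, "ry": -0.002, "rz": 0.029, "gripper": 1},
  {"dx": 4.7, "dy": 0.1, "dz": 0, "rx": -0.003, "ry": -0.004, "rz": 0.044, "gripper": 1},
  {"dx": 6.3, "dy": 0.1, "dz": 0, "rx": -0.004, "ry": -0.006, "rz": 0.06, "gripper": 1},
  {"dx": 7.9, "dy": 0.2, "dz": 0, "rx": -0.006, "ry": -0.008, "rz": 0.076, "gripper": 1},
  {"dx": 9.5, "dy": 0.4, "dz": 0, "rx": -0.007, "ry": -0.011, "rz": 0.092, "gripper": 1},
  {"dx": 11.1, "dy": 0.5, "dz": 0, "rx": -0.008, "ry": -0.014, "rz": 0.109, "gripper": 1},
  {"dx": 12.6, "dy": 0.7, "dz": 0, "rx": -0.009, "ry": -0.017, "rz": 0.127, "gripper": 1},
])

```text
t: 13.22
eef_pos: [0.5625, -0.0772, 0.1308]
ee_rot: [-3.141, -0.066, -1.331]
force: [0.1, -0.9, -2.3]
width: 0.0302
gripper_force: 14.8
```

```bash
python3 st.py 1.5 3 4.5 6 7.5 9 10.5 12
```

```text
t 13.22 s 56.2 err_tool [-0.02  0.   -0.04] rot [ 0.    -0.     0.001] F_tool [0.7 0.1 2.3] M_tool [-0.08 -0.33  0.02] w 0.0302 g 14.8
1.5 [1.6 0.  0. ] [-0.001 -0.003  0.017]
3.0 [3.2 0.  0. ] [-0.002 -0.007  0.035]
4.5 [4.8 0.1 0.1] [-0.003 -0.01   0.053]
6.0 [6.4 0.2 0.1] [-0.004 -0.014  0.072]
7.5 [8.  0.3 0.1] [-0.005 -0.018  0.091]
9.0 [9.6 0.5 0.1] [-0.006 -0.023  0.11 ]
10.5 [11.1  0.7  0.2] [-0.007 -0.027  0.13 ]
12.0 [12.7  0.9  0.2] [-0.008 -0.032  0.149]
```

jog_arm([
  {"dx": 1.6, "dy": 0, "dz": 0, "rx": -0.001, "ry": -0.003, "rz": 0.017, "gripper": 1},
  {"dx": 3.2, "dy": 0, "dz": 0, "rx": -0.002, "ry": -0.007, "rz": 0.035, "gripper": 1},
  {"dx": 4.8, "dy": 0.1, "dz": 0.1, "rx": -0.003, "ry": -0.01, "rz": 0.053, "gripper": 1},
  {"dx": 6.4, "dy": 0.2, "dz": 0.1, "rx": -0.004, "ry": -0.014, "rz": 0.072, "gripper": 1},
  {"dx": 8, "dy": 0.3, "dz": 0.1, "rx": -0.005, "ry": -0.018, "rz": 0.091, "gripper": 1},
  {"dx": 9.6, "dy": 0.5, "dz": 0.1, "rx": -0.006, "ry": -0.023, "rz": 0.11, "gripper": 1},
  {"dx": 11.1, "dy": 0.7, "dz": 0.2, "rx": -0.007, "ry": -0.027, "rz": 0.13, "gripper": 1},
  {"dx": 12.7, "dy": 0.9, "dz": 0.2, "rx": -0.008, "ry": -0.032, "rz": 0.149, "gripper": 1},
])

```text
t: 13.88
eef_pos: [0.5646, -0.0897, 0.1314]
ee_rot: [3.141, -0.034, -1.481]
force: [0.7, -0.2, -1.9]
width: 0.0303
gripper_force: 14.8
```

```bash
python3 st.py 1.5 3 4.5 6 7.5 9 10.5 12
```

```text
t 13.88 s 68.2 err_tool [-0.03  0.02  0.01] rot [-0. -0.  0.] F_tool [ 0.2 -0.6  1.9] M_tool [-0.09 -0.17 -0.05] w 0.0303 g 14.8
1.5 [ 1.6 -0.  -0. ] [-0.    -0.004  0.02 ]
3.0 [ 3.2  0.  -0. ] [-0.001 -0.009  0.04 ]
4.5 [4.8 0.1 0. ] [-0.001 -0.014  0.06 ]
6.0 [6.4 0.2 0. ] [-0.001 -0.019  0.08 ]
7.5 [8.  0.4 0.1] [-0.002 -0.024  0.1  ]
9.0 [9.6 0.5 0.1] [-0.002 -0.029  0.121]
10.5 [11.2  0.8  0.2] [-0.002 -0.034  0.141]
12.0 [12.8  1.   0.2] [-0.002 -0.039  0.161]
```

Still no contact forces. I continue past the apex.

jog_arm([
  {"dx": 1.6, "dy": 0, "dz": 0, "rx": 0, "ry": -0.004, "rz": 0.02, "gripper": 1},
  {"dx": 3.2, "dy": 0, "dz": 0, "rx": -0.001, "ry": -0.009, "rz": 0.04, "gripper": 1},
  {"dx": 4.8, "dy": 0.1, "dz": 0, "rx": -0.001, "ry": -0.014, "rz": 0.06, "gripper": 1},
  {"dx": 6.4, "dy": 0.2, "dz": 0, "rx": -0.001, "ry": -0.019, "rz": 0.08, "gripper": 1},
  {"dx": 8, "dy": 0.4, "dz": 0.1, "rx": -0.002, "ry": -0.024, "rz": 0.1, "gripper": 1},
  {"dx": 9.6, "dy": 0.5, "dz": 0.1, "rx": -0.002, "ry": -0.029, "rz": 0.121, "gripper": 1},
  {"dx": 11.2, "dy": 0.8, "dz": 0.2, "rx": -0.002, "ry": -0.034, "rz": 0.141, "gripper": 1},
  {"dx": 12.8, "dy": 1, "dz": 0.2, "rx": -0.002, "ry": -0.039, "rz": 0.161, "gripper": 1},
])

```text
t: 14.55
eef_pos: [0.5647, -0.1025, 0.1316]
ee_rot: [3.141, 0.006, -1.642]
force: [-0.3, 0.5, -1.7]
width: 0.0298
gripper_force: 14.8
```

```bash
python3 st.py 1.5 3 4.5 6 7.5 9 10.5 12
```

```text
t 14.55 s 80.2 err_tool [ 0.04  0.06 -0.02] rot [-0. -0. -0.] F_tool [-0.5  0.3  1.7] M_tool [-0.23 -0.1   0.03] w 0.0298 g 14.8
1.5 [ 1.6 -0.   0. ] [ 0.    -0.005  0.021]
3.0 [3.2 0.  0. ] [ 0.001 -0.01   0.041]
4.5 [4.7 0.1 0.1] [ 0.001 -0.015  0.061]
6.0 [6.3 0.2 0.1] [ 0.001 -0.02   0.081]
7.5 [7.9 0.3 0.1] [ 0.002 -0.025  0.101]
9.0 [9.5 0.5 0.2] [ 0.003 -0.029  0.121]
10.5 [11.1  0.7  0.2] [ 0.003 -0.034  0.14 ]
12.0 [12.7  1.   0.3] [ 0.004 -0.038  0.16 ]
```

jog_arm([
  {"dx": 1.6, "dy": 0, "dz": 0, "rx": 0, "ry": -0.005, "rz": 0.021, "gripper": 1},
  {"dx": 3.2, "dy": 0, "dz": 0, "rx": 0.001, "ry": -0.01, "rz": 0.041, "gripper": 1},
  {"dx": 4.7, "dy": 0.1, "dz": 0.1, "rx": 0.001, "ry": -0.015, "rz": 0.061, "gripper": 1},
  {"dx": 6.3, "dy": 0.2, "dz": 0.1, "rx": 0.001, "ry": -0.02, "rz": 0.081, "gripper": 1},
  {"dx": 7.9, "dy": 0.3, "dz": 0.1, "rx": 0.002, "ry": -0.025, "rz": 0.101, "gripper": 1},
  {"dx": 9.5, "dy": 0.5, "dz": 0.2, "rx": 0.003, "ry": -0.029, "rz": 0.121, "gripper": 1},
  {"dx": 11.1, "dy": 0.7, "dz": 0.2, "rx": 0.003, "ry": -0.034, "rz": 0.14, "gripper": 1},
  {"dx": 12.7, "dy": 1, "dz": 0.3, "rx": 0.004, "ry": -0.038, "rz": 0.16, "gripper": 1},
])

```text
t: 15.22
eef_pos: [0.5629, -0.1151, 0.1313]
ee_rot: [-3.142, 0.044, -1.802]
force: [-1.4, 0.9, -2.4]
width: 0.0299
gripper_force: 14.8
```

```bash
python3 st.py 1.5 3 4.5 6 7.5 9 10.5 12
```

```text
t 15.22 s 92.2 err_tool [-0.02 -0.05 -0.03] rot [0. 0. 0.] F_tool [-0.5  1.5  2.5] M_tool [-0.33 -0.06  0.05] w 0.0299 g 14.8
1.5 [1.6 0.1 0. ] [ 0.001 -0.004  0.019]
3.0 [3.2 0.1 0. ] [ 0.002 -0.009  0.038]
4.5 [4.8 0.2 0.1] [ 0.003 -0.012  0.056]
6.0 [6.4 0.3 0.1] [ 0.004 -0.016  0.075]
7.5 [8.  0.4 0.1] [ 0.005 -0.02   0.093]
9.0 [9.6 0.6 0.1] [ 0.006 -0.023  0.11 ]
10.5 [11.1  0.8  0.2] [ 0.007 -0.026  0.128]
12.0 [12.7  1.   0.2] [ 0.008 -0.029  0.144]
```

A slight side force to the right (+1.5 N) is appearing, so I ease the gauge to the right and take a shorter step.

jog_arm([
  {"dx": 0, "dy": 0.3, "dz": 0, "rx": 0, "ry": 0, "rz": 0, "gripper": 1},
  {"dx": 0, "dy": 0.6, "dz": 0, "rx": 0, "ry": 0, "rz": 0, "gripper": 1},
  {"dx": 1, "dy": 0.6, "dz": 0, "rx": 0, "ry": -0.003, "rz": 0.012, "gripper": 1},
  {"dx": 2, "dy": 0.7, "dz": 0, "rx": 0.001, "ry": -0.006, "rz": 0.025, "gripper": 1},
  {"dx": 3.2, "dy": 0.7, "dz": 0, "rx": 0.002, "ry": -0.009, "rz": 0.038, "gripper": 1},
  {"dx": 4.3, "dy": 0.8, "dz": 0.1, "rx": 0.003, "ry": -0.011, "rz": 0.05, "gripper": 1},
  {"dx": 5.3, "dy": 0.8, "dz": 0.1, "rx": 0.003, "ry": -0.014, "rz": 0.063, "gripper": 1},
  {"dx": 6.4, "dy": 0.9, "dz": 0.1, "rx": 0.004, "ry": -0.016, "rz": 0.075, "gripper": 1},
])

```text
t: 15.88
eef_pos: [0.5606, -0.1211, 0.1309]
ee_rot: [-3.141, 0.059, -1.876]
force: [0.4, 0.7, -1.7]
width: 0.0303
gripper_force: 14.8
```

```bash
python3 st.py 1.5 3 4.5 6 7.5 9 10.5 12; python3 -c "
from station import arm
for i in range(3):
    arm.grab_frame('top');s=arm.get_state();print(s['force'],s['moment'])"
```

```text
t 15.88 s 98.2 err_tool [0.06 0.53 0.03] rot [ 0.  0. -0.] F_tool [-0.7 -0.1  1.7] M_tool [-0.05  0.24  0.02] w 0.0303 g 14.8
1.5 [ 1.5 -0.5 -0. ] [ 0.001 -0.004  0.018]
3.0 [ 3.1 -0.5 -0. ] [ 0.002 -0.007  0.036]
4.5 [ 4.7 -0.4 -0. ] [ 0.003 -0.01   0.053]
6.0 [ 6.3 -0.3  0. ] [ 0.004 -0.013  0.07 ]
7.5 [ 7.9 -0.2  0. ] [ 0.006 -0.016  0.087]
9.0 [ 9.4 -0.   0.1] [ 0.007 -0.018  0.103]
10.5 [11.   0.2  0.1] [ 0.008 -0.02   0.118]
12.0 [12.6  0.4  0.1] [ 0.009 -0.022  0.133]
[-0.82584126 -0.84807523 -2.25029689] [-0.25751589  0.17926848 -0.00567304]
[ 0.46011542 -0.06366613 -1.12697061] [-0.19460204  0.1491009  -0.01918967]
[ 0.30490278  0.14646283 -1.87748472] [-0.15432413  0.15991064 -0.00665892]
```

Free again. I keep a 0.5 mm right bias (add +0.5 to dy).

jog_arm([
  {"dx": 1.5, "dy": 0, "dz": 0, "rx": 0.001, "ry": -0.004, "rz": 0.018, "gripper": 1},
  {"dx": 3.1, "dy": 0, "dz": 0, "rx": 0.002, "ry": -0.007, "rz": 0.036, "gripper": 1},
  {"dx": 4.7, "dy": 0.1, "dz": 0, "rx": 0.003, "ry": -0.01, "rz": 0.053, "gripper": 1},
  {"dx": 6.3, "dy": 0.2, "dz": 0, "rx": 0.004, "ry": -0.013, "rz": 0.07, "gripper": 1},
  {"dx": 7.9, "dy": 0.3, "dz": 0, "rx": 0.006, "ry": -0.016, "rz": 0.087, "gripper": 1},
  {"dx": 9.4, "dy": 0.5, "dz": 0.1, "rx": 0.007, "ry": -0.018, "rz": 0.103, "gripper": 1},
  {"dx": 11, "dy": 0.7, "dz": 0.1, "rx": 0.008, "ry": -0.02, "rz": 0.118, "gripper": 1},
  {"dx": 11, "dy": 0.7, "dz": 0.1, "rx": 0.008, "ry": -0.02, "rz": 0.118, "gripper": 1},
])

```text
t: 16.7
eef_pos: [0.5564, -0.1316, 0.1302]
ee_rot: [3.142, 0.079, -1.995]
force: [0.1, -0.0, -2.0]
width: 0.0301
gripper_force: 14.8
```

```bash
python3 st.py 1.5 3 4.5 6 7.5 9 10.5 12
```

```text
t 16.70 s 109.0 err_tool [-0.01  0.66 -0.04] rot [-0.     0.    -0.003] F_tool [ 0.1 -0.1  2. ] M_tool [-0.06  0.29  0.  ] w 0.0301 g 14.8
1.5 [ 1.6 -0.6  0. ] [ 0.002 -0.002  0.018]
3.0 [ 3.2 -0.6  0. ] [ 0.003 -0.004  0.033]
4.5 [ 4.7 -0.5  0.1] [ 0.004 -0.005  0.047]
6.0 [ 6.3 -0.4  0.1] [ 0.005 -0.005  0.061]
7.5 [ 7.9 -0.3  0.1] [ 0.006 -0.006  0.074]
9.0 [ 9.4 -0.2  0.1] [ 0.007 -0.006  0.087]
10.5 [11.  -0.   0.1] [ 0.008 -0.006  0.099]
12.0 [12.5  0.1  0.1] [ 0.009 -0.006  0.111]
```

jog_arm([
  {"dx": 1.6, "dy": -0.1, "dz": 0, "rx": 0.002, "ry": -0.002, "rz": 0.018, "gripper": 1},
  {"dx": 3.2, "dy": -0.1, "dz": 0, "rx": 0.003, "ry": -0.004, "rz": 0.033, "gripper": 1},
  {"dx": 4.7, "dy": 0, "dz": 0.1, "rx": 0.004, "ry": -0.005, "rz": 0.047, "gripper": 1},
  {"dx": 6.3, "dy": 0.1, "dz": 0.1, "rx": 0.005, "ry": -0.005, "rz": 0.061, "gripper": 1},
  {"dx": 7.9, "dy": 0.2, "dz": 0.1, "rx": 0.006, "ry": -0.006, "rz": 0.074, "gripper": 1},
  {"dx": 9.4, "dy": 0.3, "dz": 0.1, "rx": 0.007, "ry": -0.006, "rz": 0.087, "gripper": 1},
  {"dx": 11, "dy": 0.5, "dz": 0.1, "rx": 0.008, "ry": -0.006, "rz": 0.099, "gripper": 1},
  {"dx": 12.5, "dy": 0.6, "dz": 0.1, "rx": 0.009, "ry": -0.006, "rz": 0.111, "gripper": 1},
])

```text
t: 17.37
eef_pos: [0.5509, -0.1425, 0.1291]
ee_rot: [3.141, 0.085, -2.106]
force: [-0.1, 0.1, -1.6]
width: 0.0301
gripper_force: 14.8
```

```bash
python3 st.py 1.5 3 4.5 6 7.5 9 10.5 12
```

```text
t 17.37 s 120.8 err_tool [-0.    0.45  0.02] rot [-0.     0.     0.001] F_tool [0.1 0.1 1.6] M_tool [-0.08  0.4  -0.01] w 0.0301 g 14.8
1.5 [ 1.6 -0.4 -0. ] [0.001 0.001 0.011]
3.0 [ 3.1 -0.4 -0. ] [0.002 0.001 0.022]
4.5 [ 4.7 -0.4 -0. ] [0.003 0.003 0.032]
6.0 [ 6.2 -0.3 -0. ] [0.004 0.004 0.042]
7.5 [ 7.7 -0.2 -0. ] [0.004 0.006 0.052]
9.0 [ 9.3 -0.1 -0. ] [0.005 0.008 0.061]
10.5 [10.8 -0.  -0.1] [0.006 0.01  0.07 ]
12.0 [12.3  0.1 -0.1] [0.006 0.013 0.078]
```

jog_arm([
  {"dx": 1.6, "dy": 0, "dz": 0, "rx": 0.001, "ry": 0.001, "rz": 0.011, "gripper": 1},
  {"dx": 3.1, "dy": 0, "dz": 0, "rx": 0.002, "ry": 0.001, "rz": 0.022, "gripper": 1},
  {"dx": 4.7, "dy": 0, "dz": 0, "rx": 0.003, "ry": 0.003, "rz": 0.032, "gripper": 1},
  {"dx": 6.2, "dy": 0.1, "dz": 0, "rx": 0.004, "ry": 0.004, "rz": 0.042, "gripper": 1},
  {"dx": 7.7, "dy": 0.2, "dz": 0, "rx": 0.004, "ry": 0.006, "rz": 0.052, "gripper": 1},
  {"dx": 9.3, "dy": 0.3, "dz": 0, "rx": 0.005, "ry": 0.008, "rz": 0.061, "gripper": 1},
  {"dx": 10.8, "dy": 0.4, "dz": -0.1, "rx": 0.006, "ry": 0.01, "rz": 0.07, "gripper": 1},
  {"dx": 12.3, "dy": 0.5, "dz": -0.1, "rx": 0.006, "ry": 0.013, "rz": 0.078, "gripper": 1},
])

```text
t: 18.03
eef_pos: [0.5442, -0.1528, 0.1281]
ee_rot: [3.141, 0.072, -2.184]
force: [-0.0, 0.0, -2.6]
width: 0.03
gripper_force: 14.8
```

```bash
python3 st.py 1.5 3 4.5 6 7.5 9 10.5 12
```

```text
t 18.03 s 132.8 err_tool [ 0.01  0.41 -0.05] rot [-0.  0. -0.] F_tool [0.2 0.  2.6] M_tool [-0.06  0.27 -0.01] w 0.0300 g 14.8
1.5 [ 1.5 -0.4  0. ] [0.001 0.003 0.008]
3.0 [ 3.  -0.4  0. ] [0.001 0.006 0.016]
4.5 [ 4.6 -0.3  0. ] [0.002 0.01  0.023]
6.0 [ 6.1 -0.3  0. ] [0.002 0.013 0.03 ]
7.5 [ 7.6 -0.3 -0. ] [0.002 0.017 0.036]
9.0 [ 9.1 -0.2 -0. ] [0.003 0.021 0.042]
10.5 [10.6 -0.1 -0.1] [0.003 0.026 0.048]
12.0 [12.1 -0.  -0.1] [0.003 0.03  0.053]
```

jog_arm([
  {"dx": 1.5, "dy": 0, "dz": 0, "rx": 0.001, "ry": 0.003, "rz": 0.008, "gripper": 1},
  {"dx": 3, "dy": 0, "dz": 0, "rx": 0.001, "ry": 0.006, "rz": 0.016, "gripper": 1},
  {"dx": 4.6, "dy": 0, "dz": 0, "rx": 0.002, "ry": 0.01, "rz": 0.023, "gripper": 1},
  {"dx": 6.1, "dy": 0.1, "dz": 0, "rx": 0.002, "ry": 0.013, "rz": 0.03, "gripper": 1},
  {"dx": 7.6, "dy": 0.1, "dz": 0, "rx": 0.002, "ry": 0.017, "rz": 0.036, "gripper": 1},
  {"dx": 9.1, "dy": 0.2, "dz": 0, "rx": 0.003, "ry": 0.021, "rz": 0.042, "gripper": 1},
  {"dx": 10.6, "dy": 0.2, "dz": -0.1, "rx": 0.003, "ry": 0.026, "rz": 0.048, "gripper": 1},
  {"dx": 12.1, "dy": 0.3, "dz": -0.1, "rx": 0.003, "ry": 0.03, "rz": 0.053, "gripper": 1},
])

```text
t: 18.7
eef_pos: [0.5371, -0.1625, 0.1274]
ee_rot: [3.141, 0.042, -2.237]
force: [-0.8, -0.4, -1.6]
width: 0.0298
gripper_force: 14.8
```

```bash
python3 st.py 1.5 3 4.5 6 7.5 9 10.5 12 14 16 18 20
```

```text
t 18.70 s 144.8 err_tool [0.01 0.29 0.01] rot [-0.  0. -0.] F_tool [0.8 0.4 1.6] M_tool [-0.08  0.18  0.04] w 0.0298 g 14.8
1.5 [ 1.5 -0.3 -0. ] [0.    0.005 0.005]
3.0 [ 3.  -0.3 -0. ] [0.001 0.01  0.01 ]
4.5 [ 4.5 -0.2 -0. ] [0.001 0.014 0.015]
6.0 [ 6.  -0.2 -0.1] [0.001 0.02  0.02 ]
7.5 [ 7.5 -0.2 -0.1] [0.001 0.025 0.024]
9.0 [ 9.  -0.1 -0.1] [0.001 0.029 0.028]
10.5 [10.4 -0.1 -0.2] [0.001 0.033 0.031]
12.0 [11.9 -0.1 -0.2] [0.001 0.036 0.033]
14.0 [13.9  0.  -0.3] [0.001 0.039 0.036]
16.0 [15.9  0.1 -0.4] [0.001 0.041 0.037]
18.0 [17.9  0.2 -0.5] [0.001 0.042 0.038]
20.0 [19.9  0.2 -0.6] [0.001 0.042 0.038]
```

jog_arm([
  {"dx": 1.5, "dy": -0.1, "dz": 0, "rx": 0, "ry": 0.005, "rz": 0.005, "gripper": 1},
  {"dx": 3, "dy": -0.1, "dz": 0, "rx": 0, "ry": 0.01, "rz": 0.01, "gripper": 1},
  {"dx": 4.5, "dy": 0, "dz": 0, "rx": 0.001, "ry": 0.014, "rz": 0.015, "gripper": 1},
  {"dx": 6, "dy": 0, "dz": -0.1, "rx": 0.001, "ry": 0.02, "rz": 0.02, "gripper": 1},
  {"dx": 8, "dy": 0, "dz": -0.1, "rx": 0.001, "ry": 0.026, "rz": 0.026, "gripper": 1},
  {"dx": 10.4, "dy": 0.1, "dz": -0.2, "rx": 0.001, "ry": 0.033, "rz": 0.031, "gripper": 1},
  {"dx": 12.5, "dy": 0.1, "dz": -0.3, "rx": 0.001, "ry": 0.038, "rz": 0.034, "gripper": 1},
  {"dx": 15, "dy": 0.2, "dz": -0.4, "rx": 0.001, "ry": 0.041, "rz": 0.036, "gripper": 1},
])

```text
t: 19.37
eef_pos: [0.5276, -0.1742, 0.1271]
ee_rot: [3.142, 0.001, -2.272]
force: [-0.8, -0.5, -2.1]
width: 0.0303
gripper_force: 14.8
```

```bash
python3 st.py 4 8 12 16 20 24 28
```

```text
t 19.37 s 159.8 err_tool [0.08 0.17 0.01] rot [-0.     0.001 -0.001] F_tool [0.9 0.3 2.1] M_tool [-0.05 -0.03  0.01] w 0.0303 g 14.8
4.0 [ 3.9 -0.2 -0. ] [0.    0.001 0.002]
8.0 [ 7.9 -0.2 -0. ] [0.    0.001 0.002]
12.0 [11.9 -0.1 -0. ] [0.    0.001 0.002]
16.0 [15.9 -0.1 -0. ] [0.    0.001 0.002]
20.0 [19.9 -0.1 -0. ] [0.    0.001 0.002]
24.0 [23.9 -0.1 -0. ] [0.    0.001 0.002]
28.0 [27.9 -0.1 -0. ] [0.    0.001 0.002]
```

jog_arm([
  {"dx": 2, "dy": -0.1, "dz": 0, "rx": 0, "ry": 0, "rz": 0.002, "gripper": 1},
  {"dx": 4, "dy": -0.1, "dz": 0, "rx": 0, "ry": 0, "rz": 0.002, "gripper": 1},
  {"dx": 6, "dy": -0.1, "dz": 0, "rx": 0, "ry": 0, "rz": 0.002, "gripper": 1},
  {"dx": 8, "dy": -0.1, "dz": 0, "rx": 0, "ry": 0, "rz": 0.002, "gripper": 1},
  {"dx": 10, "dy": -0.1, "dz": 0, "rx": 0, "ry": 0, "rz": 0.002, "gripper": 1},
  {"dx": 12, "dy": -0.1, "dz": 0, "rx": 0, "ry": 0, "rz": 0.002, "gripper": 1},
  {"dx": 14, "dy": -0.1, "dz": 0, "rx": 0, "ry": 0, "rz": 0.002, "gripper": 1},
  {"dx": 16, "dy": -0.1, "dz": 0, "rx": 0, "ry": 0, "rz": 0.002, "gripper": 1},
])

```text
t: 20.03
eef_pos: [0.5174, -0.1865, 0.1271]
ee_rot: [-3.142, 0.001, -2.274]
force: [0.7, 0.7, -2.1]
width: 0.0305
gripper_force: 14.8
```

```bash
python3 st.py 8 12
```

```text
t 20.03 s 176.0 err_tool [-0.06  0.   -0.01] rot [ 0.    -0.001 -0.   ] F_tool [-1.  -0.1  2.1] M_tool [-0.01 -0.02  0.  ] w 0.0305 g 14.8
8.0 [ 8.1 -0.   0. ] [-0.     0.001  0.   ]
12.0 [12.1 -0.  -0. ] [-0.     0.001  0.   ]
```

jog_arm([
  {"dx": 0.7, "dy": 0, "dz": 0, "rx": 0, "ry": 0, "rz": 0, "gripper": 1},
  {"dx": 1.4, "dy": 0, "dz": 0, "rx": 0, "ry": 0, "rz": 0, "gripper": 1},
  {"dx": 2.1, "dy": 0, "dz": 0, "rx": 0, "ry": 0, "rz": 0, "gripper": 1},
  {"dx": 2.8, "dy": 0, "dz": 0, "rx": 0, "ry": 0, "rz": 0, "gripper": 1},
  {"dx": 3.4, "dy": 0, "dz": 0, "rx": 0, "ry": 0, "rz": 0, "gripper": 1},
  {"dx": 4, "dy": 0, "dz": 0, "rx": 0, "ry": 0, "rz": 0, "gripper": 1},
  {"dx": 4.5, "dy": 0, "dz": 0, "rx": 0, "ry": 0, "rz": 0, "gripper": 1},
  {"dx": 5, "dy": 0, "dz": 0, "rx": 0, "ry": 0, "rz": 0, "gripper": 1},
])

```text
t: 20.7
eef_pos: [0.5142, -0.1902, 0.1271]
ee_rot: [3.142, 0.001, -2.274]
force: [-0.4, -0.5, -2.1]
width: 0.0301
gripper_force: 14.8
```

```bash
python3 st.py
```

```text
t 20.70 s 180.8 err_tool [-0.05  0.03  0.03] rot [-0.    -0.001 -0.   ] F_tool [0.6 0.  2.1] M_tool [-0.05 -0.01 -0.02] w 0.0301 g 14.8
```

Now in 0.25 mm rows, 2 mm per call.

jog_arm([
  {"dx": 0.25, "dy": 0, "dz": 0, "rx": 0, "ry": 0, "rz": 0, "gripper": 1},
  {"dx": 0.5, "dy": 0, "dz": 0, "rx": 0, "ry": 0, "rz": 0, "gripper": 1},
  {"dx": 0.75, "dy": 0, "dz": 0, "rx": 0, "ry": 0, "rz": 0, "gripper": 1},
  {"dx": 1, "dy": 0, "dz": 0, "rx": 0, "ry": 0, "rz": 0, "gripper": 1},
  {"dx": 1.25, "dy": 0, "dz": 0, "rx": 0, "ry": 0, "rz": 0, "gripper": 1},
  {"dx": 1.5, "dy": 0, "dz": 0, "rx": 0, "ry": 0, "rz": 0, "gripper": 1},
  {"dx": 1.75, "dy": 0, "dz": 0, "rx": 0, "ry": 0, "rz": 0, "gripper": 1},
  {"dx": 2, "dy": 0, "dz": 0, "rx": 0, "ry": 0, "rz": 0, "gripper": 1},
])

```text
t: 21.37
eef_pos: [0.5129, -0.1917, 0.1271]
ee_rot: [3.142, 0.001, -2.274]
force: [0.2, -1.0, -2.0]
width: 0.0307
gripper_force: 14.8
```

```bash
python3 st.py
```

```text
t 21.37 s 182.8 err_tool [-0.04  0.04  0.01] rot [-0.    -0.001 -0.   ] F_tool [ 0.6 -0.8  2. ] M_tool [ 0.03  0.01 -0.03] w 0.0307 g 14.8
```

jog_arm([
  {"dx": 0.2, "dy": 0, "dz": 0, "rx": 0, "ry": 0, "rz": 0, "gripper": 1},
  {"dx": 0.4, "dy": 0, "dz": 0, "rx": 0, "ry": 0, "rz": 0, "gripper": 1},
  {"dx": 0.6, "dy": 0, "dz": 0, "rx": 0, "ry": 0, "rz": 0, "gripper": 1},
  {"dx": 0.8, "dy": 0, "dz": 0, "rx": 0, "ry": 0, "rz": 0, "gripper": 1},
  {"dx": 1, "dy": 0, "dz": 0, "rx": 0, "ry": 0, "rz": 0, "gripper": 1},
  {"dx": 1.2, "dy": 0, "dz": 0, "rx": 0, "ry": 0, "rz": 0, "gripper": 1},
  {"dx": 1.4, "dy": 0, "dz": 0, "rx": 0, "ry": 0, "rz": 0, "gripper": 1},
  {"dx": 1.6, "dy": 0, "dz": 0, "rx": 0, "ry": 0, "rz": 0, "gripper": 1},
])

```text
t: 22.03
eef_pos: [0.5118, -0.1929, 0.1271]
ee_rot: [3.141, 0.001, -2.274]
force: [-0.3, 0.4, -1.0]
width: 0.0302
gripper_force: 14.8
```

```bash
python3 st.py
```

```text
t 22.03 s 184.4 err_tool [-0.    0.06  0.03] rot [-0.    -0.001 -0.   ] F_tool [-0.2  0.5  1. ] M_tool [-0.07  0.    0.01] w 0.0302 g 14.8
```

jog_arm([
  {"dx": 0.15, "dy": 0, "dz": 0, "rx": 0, "ry": 0, "rz": 0, "gripper": 1},
  {"dx": 0.3, "dy": 0, "dz": 0, "rx": 0, "ry": 0, "rz": 0, "gripper": 1},
  {"dx": 0.45, "dy": 0, "dz": 0, "rx": 0, "ry": 0, "rz": 0, "gripper": 1},
  {"dx": 0.6, "dy": 0, "dz": 0, "rx": 0, "ry": 0, "rz": 0, "gripper": 1},
  {"dx": 0.75, "dy": 0, "dz": 0, "rx": 0, "ry": 0, "rz": 0, "gripper": 1},
  {"dx": 0.9, "dy": 0, "dz": 0, "rx": 0, "ry": 0, "rz": 0, "gripper": 1},
  {"dx": 1.05, "dy": 0, "dz": 0, "rx": 0, "ry": 0, "rz": 0, "gripper": 1},
  {"dx": 1.2, "dy": 0, "dz": 0, "rx": 0, "ry": 0, "rz": 0, "gripper": 1},
])

```text
t: 22.7
eef_pos: [0.5114, -0.1936, 0.1271]
ee_rot: [-3.141, 0.002, -2.274]
force: [0.6, 2.3, -2.5]
width: 0.0303
gripper_force: 14.8
```

```bash
python3 st.py
```

```text
t 22.70 s 185.2 err_tool [-0.   -0.02 -0.01] rot [ 0.    -0.002 -0.   ] F_tool [-2.1  1.1  2.5] M_tool [-0.41 -0.95  0.05] w 0.0303 g 14.8
```

Contact with the collar. I hold and read the force.

```bash
python3 -c "
from station import arm
from h import *
for i in range(6):
    arm.grab_frame('top');s=arm.get_state();r=R.from_euler('xyz',s['ee_rot']).inv();print(r.apply(s['force']).round(2),r.apply(s['moment']).round(2),s['eef_pos'].round(4))"
```

```text
[-2.77  0.28  1.94] [-0.36 -0.89  0.06] [ 0.5114 -0.1936  0.1271]
[-2.24  0.92  2.04] [-0.33 -1.01  0.04] [ 0.5114 -0.1936  0.1271]
[-2.73 -0.24  1.58] [-0.38 -1.09  0.02] [ 0.5114 -0.1936  0.1271]
[-3.5   0.75  2.69] [-0.38 -1.16  0.02] [ 0.5114 -0.1936  0.1271]
[-3.29  1.1   2.54] [-0.41 -1.26  0.09] [ 0.5114 -0.1936  0.1271]
[-3.81  2.47  2.57] [-0.42 -1.33  0.04] [ 0.5114 -0.1936  0.1271]
```

jog_arm([
  {"dx": 0.1, "dy": 0, "dz": 0, "rx": 0, "ry": 0, "rz": 0, "gripper": 1},
  {"dx": 0.2, "dy": 0, "dz": 0, "rx": 0, "ry": 0, "rz": 0, "gripper": 1},
  {"dx": 0.2, "dy": 0, "dz": 0, "rx": 0, "ry": 0, "rz": 0, "gripper": 1},
  {"dx": 0.2, "dy": 0, "dz": 0, "rx": 0, "ry": 0, "rz": 0, "gripper": 1},
  {"dx": 0.2, "dy": 0, "dz": 0, "rx": 0, "ry": 0, "rz": 0, "gripper": 1},
  {"dx": 0.2, "dy": 0, "dz": 0, "rx": 0, "ry": 0, "rz": 0, "gripper": 1},
  {"dx": 0.2, "dy": 0, "dz": 0, "rx": 0, "ry": 0, "rz": 0, "gripper": 1},
  {"dx": 0.2, "dy": 0, "dz": 0, "rx": 0, "ry": 0, "rz": 0, "gripper": 1},
])

```text
t: 23.67
eef_pos: [0.5114, -0.1936, 0.1271]
ee_rot: [-3.141, 0.002, -2.274]
force: [2.3, 5.4, -2.0]
width: 0.0305
gripper_force: 14.8
```

```bash
python3 st.py
```

```text
t 23.67 s 185.2 err_tool [ 0.04 -0.02 -0.01] rot [ 0.    -0.002 -0.   ] F_tool [-5.6  1.7  2. ] M_tool [-0.61 -1.82  0.13] w 0.0305 g 14.8
```

About 5.6 N against the collar, well above the 2 N needed. I ease off, lower the gauge so the bore rests on the tube, and read.

jog_arm([
  {"dx": -0.2, "dy": 0.1, "dz": 0.3, "rx": 0, "ry": 0, "rz": 0, "gripper": 1},
  {"dx": -0.3, "dy": 0.1, "dz": 0.6, "rx": 0, "ry": 0, "rz": 0, "gripper": 1},
  {"dx": -0.4, "dy": 0.1, "dz": 0.9, "rx": 0, "ry": 0, "rz": 0, "gripper": 1},
  {"dx": -0.4, "dy": 0.1, "dz": 1.2, "rx": 0, "ry": 0, "rz": 0, "gripper": 1},
  {"dx": -0.4, "dy": 0.1, "dz": 1.5, "rx": 0, "ry": 0, "rz": 0, "gripper": 1},
  {"dx": -0.4, "dy": 0.1, "dz": 1.5, "rx": 0, "ry": 0, "rz": 0, "gripper": 1},
  {"dx": -0.4, "dy": 0.1, "dz": 1.5, "rx": 0, "ry": 0, "rz": 0, "gripper": 1},
  {"dx": -0.4, "dy": 0.1, "dz": 1.5, "rx": 0, "ry": 0, "rz": 0, "gripper": 1},
])

```text
t: 24.33
eef_pos: [0.5115, -0.1937, 0.1258]
ee_rot: [-3.141, 0.002, -2.274]
force: [3.6, 2.6, 0.8]
width: 0.0301
gripper_force: 14.8
```

```bash
python3 st.py
```

```text
t 24.33 s 185.2 err_tool [ 0.01 -0.23  1.32] rot [ 0.001 -0.002 -0.   ] F_tool [-4.3 -1.1 -0.7] M_tool [ 0.29 -1.19  0.04] w 0.0301 g 14.8
```

It rests on the tube and still lies against the collar. I release part-way, then rise straight up.

jog_arm([
  {"dx": 0, "dy": 0, "dz": 0, "rx": 0, "ry": 0, "rz": 0, "gripper": 0.6},
  {"dx": 0, "dy": 0, "dz": 0, "rx": 0, "ry": 0, "rz": 0, "gripper": 0.55},
  {"dx": 0, "dy": 0, "dz": 0, "rx": 0, "ry": 0, "rz": 0, "gripper": 0.5},
  {"dx": 0, "dy": 0, "dz": 0, "rx": 0, "ry": 0, "rz": 0, "gripper": 0.45},
  {"dx": 0, "dy": 0, "dz": 0, "rx": 0, "ry": 0, "rz": 0, "gripper": 0.4},
  {"dx": 0, "dy": 0, "dz": 0, "rx": 0, "ry": 0, "rz": 0, "gripper": 0.35},
  {"dx": 0, "dy": 0, "dz": 0, "rx": 0, "ry": 0, "rz": 0, "gripper": 0.35},
  {"dx": 0, "dy": 0, "dz": 0, "rx": 0, "ry": 0, "rz": 0, "gripper": 0.35},
])

```text
t: 25.0
eef_pos: [0.5111, -0.1936, 0.1256]
ee_rot: [3.141, 0.001, -2.274]
force: [-0.1, -0.1, -0.9]
width: 0.0565
gripper_force: 0.0
```

```bash
python3 st.py
```

```text
t 25.00 s 185.4 err_tool [-0.02  0.16  1.52] rot [-0.    -0.001 -0.   ] F_tool [ 0.1 -0.   0.9] M_tool [-0.06  0.05 -0.03] w 0.0565 g 0.0
```

jog_arm([
  {"dx": 0, "dy": 0, "dz": -5, "rx": 0, "ry": 0, "rz": 0, "gripper": 0.35},
  {"dx": 0, "dy": 0, "dz": -15, "rx": 0, "ry": 0, "rz": 0, "gripper": 0.35},
  {"dx": 0, "dy": 0, "dz": -28, "rx": 0, "ry": 0, "rz": 0, "gripper": 0.35},
  {"dx": 0, "dy": 0, "dz": -42, "rx": 0, "ry": 0, "rz": 0, "gripper": 0.35},
  {"dx": 0, "dy": 0, "dz": -60, "rx": 0, "ry": 0, "rz": 0, "gripper": 0.35},
  {"dx": 0, "dy": 0, "dz": -80, "rx": 0, "ry": 0, "rz": 0, "gripper": 0.35},
  {"dx": 0, "dy": 0, "dz": -100, "rx": 0, "ry": 0, "rz": 0, "gripper": 0.35},
  {"dx": 0, "dy": 0, "dz": -120, "rx": 0, "ry": 0, "rz": 0, "gripper": 0.35},
])

```text
t: 25.67
eef_pos: [0.511, -0.1938, 0.2478]
ee_rot: [-3.141, 0.002, -2.274]
force: [0.9, 0.4, -0.7]
width: 0.0568
gripper_force: 0.0
```

```bash
python3 st.py; python3 - <<'E'
from h import *
from station import arm
f=arm.grab_frame("side");u,v=proj(f,[[.51,-.19,.12]])[0].astype(int);k=8
im=cv2.resize(f["frame"][v-37:v+38,u-50:u+50],None,fx=k,fy=k,interpolation=cv2.INTER_CUBIC);cv2.imwrite("pics/end.png",cv2.cvtColor(im,cv2.COLOR_RGB2BGR))
E
```

```text
t 25.67 s 185.6 err_tool [-5.0000e-02  1.3000e-01 -1.2066e+02] rot [ 0.001 -0.002 -0.   ] F_tool [-0.9 -0.4  0.7] M_tool [ 0.02 -0.02  0.01] w 0.0568 g 0.0
```

View pics/end.png

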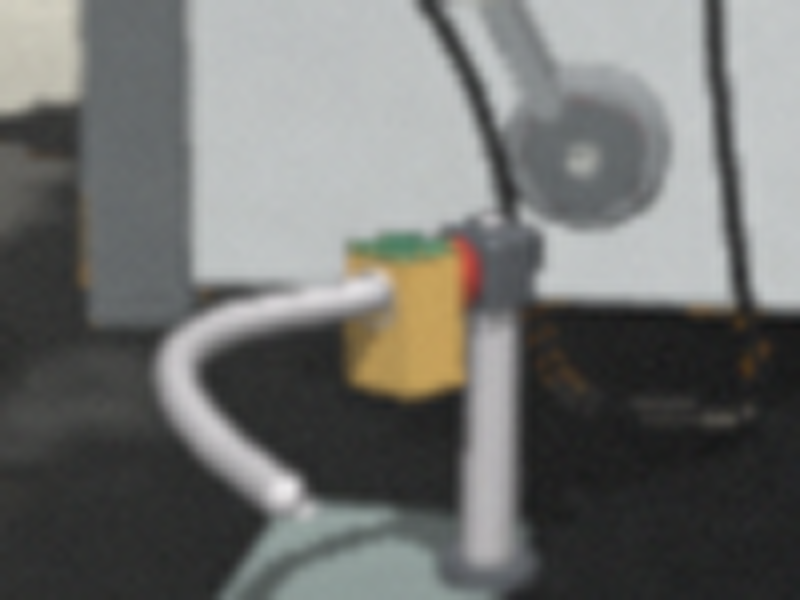

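The gauge (405,315) hangs upright on the tube, flush against the red collar (468,270), and the arm is clear. I hand in the job.

```bash
python3 -c "
from station import arm
print(arm.job_done())"
```

```text
the job is handed in; nothing more can be done
None
```

The gauge went round the bend, was pressed home against the red collar at about 5.6 N (wrist reading) and released; the last picture shows it hanging upright, flush with the collar, and the job is handed in, though no verdict came back.

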